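# Gauge the well of a dry-block heater and record the exposed length

## Task

Take the depth rod out of its stand, slide it upright into the open well of the metal heating block and keep pushing gently, through the drag of its black collar, until it bottoms firmly; let go and leave it standing there. Then read how much of the rod stands out, from the top face of the block to the top of the yellow head, and slide the red cursor from the red zero tick along the white scale to that same length (one tick is 10 mm). Do not ram the rod, and leave the bottle, jar and carton where they are.

Things in the scene. Friction and masses are not known exactly. Their poses are not given: they have to be found in the camera images.
- gauge: Depth rod, loose, about 130 g: steel rod 10 mm in diameter with a chamfered foot, and on top a round yellow plastic head 24 mm in diameter and 22 mm tall. Overall length 130 mm. Origin at the centre of the foot, own z up along the rod (head from z = 108 to 130 mm). It starts upright in the stand, foot on the floor of the stand's hole (10 mm above the table).
- gauge_top (a point): Centre of the flat top of the yellow head, 130 mm above the rod's foot.
- collar (a joint): Black collar, 25 mm in diameter and 10 mm tall, that clings to the rod and slides along it with about 6 N of dry friction (rod weight alone will not move it). Its underside is 28 mm + this value above the rod's foot; range 0 to 70 mm. It is wider than the well: it lands on the top face of the block and stays there while the rod is pushed on through it.
- stand: Fixed blue plastic stand, 60 x 60 x 35 mm, with one blind upright hole at its centre, 12 mm wide, 25 mm deep. Origin at the centre of its underside.
- heater: Fixed dry-block heater: bare aluminium block 90 x 90 mm, 100 mm tall, in a white case 78 mm tall (122 mm wide along its y; from 61 mm on the -x side to 95 mm on the +x side, where the dark display is). Origin on the table under the open well, which is at the centre of the block; the four blue stoppers around it (18 mm wide, 3.5 mm proud, 37 mm from the well) close other wells.
- well_mouth (a point): Centre of the open well's mouth, level with the block's top face, inside a painted yellow square outline 33 mm wide, 100 mm above the table. The well is an upright blind bore, 12.5 mm in diameter with a 2 mm chamfer. Its depth is not known beforehand: somewhere from 45 to 80 mm; the bottom (well_bottom in the rules; its pose is not given) is rigid. Over 25 N of push between rod and heater would damage it.
- scale: Fixed white scale, 90 x 170 x 10 mm, long along its own y. Origin at the centre of its underside. Tick marks every 10 mm from the red zero tick at own y = -60 mm to +60 mm; the ticks at 0, 50 and 100 mm are longer.
- cursor (a joint): Position of the red cursor along the scale in m: 0 with its centre at the red zero tick, growing along the scale's own +y up to 0.12. It slides with about 1.5 N of friction and stays where it is left. Starts near zero.
- cursor_top (a point): Centre of the top of the cursor's grip, a red block 30 mm (scale x) by 20 mm (scale y), 40 mm tall, from 10 to 51 mm above the table, with a white line across its middle that marks its position.
- reagent_bottle: White bottle with blue cap, 56 mm in diameter, 120 mm tall, standing loose; leave alone. Origin at the centre of its underside.
- pill_jar: Amber jar with white lid, 50 mm in diameter, 70 mm tall, standing loose; leave alone. Origin at the centre of its underside.
- carton: Brown cardboard box 60 x 100 x 50 mm, loose; leave alone. Origin at the centre of its underside.
There are look-alikes about, which are no part of the job. There is more than one size of the gauge; the one meant has the size given above.

How it is judged:
On the way, in this order (a step that is already met when the one before it is completed fails the run):
1. the depth rod stands in the open well, pushed down until its foot is on the bottom (z of well_bottom in the frame of gauge above -0.002 m and horizontal distance between gauge and well_mouth below 0.005 m and angle between gauge's own z axis and vertical below 0.07 rad), for 0.3 s.
2. the cursor stands at the exposed length of the seated rod (((z of gauge_top in the frame of well_mouth between 0.0485 and 0.0515 m and value of joint cursor between 0.0445 and 0.0555 m) or (z of gauge_top in the frame of well_mouth between 0.0515 and 0.0545 m and value of joint cursor between 0.0475 and 0.0585 m) or (z of gauge_top in the frame of well_mouth between 0.0545 and 0.0575 m and value of joint cursor between 0.0505 and 0.0615 m) or (z of gauge_top in the frame of well_mouth between 0.0575 and 0.0605 m and value of joint cursor between 0.0535 and 0.0645 m) or (z of gauge_top in the frame of well_mouth between 0.0605 and 0.0635 m and value of joint cursor between 0.0565 and 0.0675 m) or (z of gauge_top in the frame of well_mouth between 0.0635 and 0.0665 m and value of joint cursor between 0.0595 and 0.0705 m) or (z of gauge_top in the frame of well_mouth between 0.0665 and 0.0695 m and value of joint cursor between 0.0625 and 0.0735 m) or (z of gauge_top in the frame of well_mouth between 0.0695 and 0.0725 m and value of joint cursor between 0.0655 and 0.0765 m) or (z of gauge_top in the frame of well_mouth between 0.0725 and 0.0755 m and value of joint cursor between 0.0685 and 0.0795 m) or (z of gauge_top in the frame of well_mouth between 0.0755 and 0.0785 m and value of joint cursor between 0.0715 and 0.0825 m) or (z of gauge_top in the frame of well_mouth between 0.0785 and 0.0815 m and value of joint cursor between 0.0745 and 0.0855 m) or (z of gauge_top in the frame of well_mouth between 0.0815 and 0.0845 m and value of joint cursor between 0.0775 and 0.0885 m) or (z of gauge_top in the frame of well_mouth between 0.0845 and 0.0875 m and value of joint cursor between 0.0805 and 0.0915 m))), for 0.2 s.
At the end, for the whole second after the job is handed in: The depth rod stands upright in the open well, released and at rest, its foot within 2 mm of the bottom, and the cursor's value equals the exposed length (block top face to top of yellow head) within 4 mm (all of step 1 and ((z of gauge_top in the frame of well_mouth between 0.0485 and 0.0515 m and value of joint cursor between 0.0445 and 0.0555 m) or (z of gauge_top in the frame of well_mouth between 0.0515 and 0.0545 m and value of joint cursor between 0.0475 and 0.0585 m) or (z of gauge_top in the frame of well_mouth between 0.0545 and 0.0575 m and value of joint cursor between 0.0505 and 0.0615 m) or (z of gauge_top in the frame of well_mouth between 0.0575 and 0.0605 m and value of joint cursor between 0.0535 and 0.0645 m) or (z of gauge_top in the frame of well_mouth between 0.0605 and 0.0635 m and value of joint cursor between 0.0565 and 0.0675 m) or (z of gauge_top in the frame of well_mouth between 0.0635 and 0.0665 m and value of joint cursor between 0.0595 and 0.0705 m) or (z of gauge_top in the frame of well_mouth between 0.0665 and 0.0695 m and value of joint cursor between 0.0625 and 0.0735 m) or (z of gauge_top in the frame of well_mouth between 0.0695 and 0.0725 m and value of joint cursor between 0.0655 and 0.0765 m) or (z of gauge_top in the frame of well_mouth between 0.0725 and 0.0755 m and value of joint cursor between 0.0685 and 0.0795 m) or (z of gauge_top in the frame of well_mouth between 0.0755 and 0.0785 m and value of joint cursor between 0.0715 and 0.0825 m) or (z of gauge_top in the frame of well_mouth between 0.0785 and 0.0815 m and value of joint cursor between 0.0745 and 0.0855 m) or (z of gauge_top in the frame of well_mouth between 0.0815 and 0.0845 m and value of joint cursor between 0.0775 and 0.0885 m) or (z of gauge_top in the frame of well_mouth between 0.0845 and 0.0875 m and value of joint cursor between 0.0805 and 0.0915 m)) and linear speed of gauge below 0.01 m/s and velocity of joint cursor below 0.01 m/s); the robot touches nothing.
It fails at once if the rod (or its collar) pressed against the heater or the well's bottom with more than 25 N (contact force between gauge and heater above 25 N or contact force between gauge and well_floor above 25 N).
It fails at once if a bystander (bottle, jar or carton) pushed more than 20 mm (distance of any of reagent_bottle, pill_jar, carton from where it was at the start of the episode above 0.02 m).
It fails at once if a bystander (bottle, jar or carton) tipped over (angle between any of reagent_bottle, pill_jar, carton's own z axis and vertical above 0.35 rad).
It also fails if it takes over 70 s, if anything falls off the work surface, if the arm or the gripper's body presses on something with over 40 N, if the wrist force passes 120 N, or if a joint passes its speed limit or range.

## Robot

A 7-joint arm with a two-finger parallel gripper is mounted at the origin on the work surface. World frame = base frame: x ahead of the robot, y to its left, z up, the work surface at z = 0. Lengths are in m, angles in rad, forces in N, time in s.
With the tool pointing down it reaches from about 0.4 to 0.85 m from the base axis. Payload 10.4 kg.
Tool frame: the origin (TCP) lies midway between the tips of the shut fingers; the grasp point (between the pads) lies 19 mm behind it; z points along the fingers, y is the direction in which the jaws open and shut (so a half turn about z gives the same grasp; the last joint's range is limited). The gripper opens to 85 mm and grips with 20 to 120 N. Pads are 22 mm wide; open, the fingers measure 114 mm over their backs; the gripper's body (76 mm by 85 mm) begins 54 mm behind the grasp point. The pads swing forward as they close: fully open they stand 13 mm farther back than shut.
Start: joints at [1.208, 0.332, -0.065, 1.46, 0.022, 1.35, -0.088], TCP at [0.208, -0.589, 0.231] pointing down, gripper open.
Joint ranges: [-2.6, 2.6], [-0.5, 2.12], [-1.47, 1.34], [0.16, 2.42], [-1.27, 4.41], [0.06, 2.06], [-2.6, 2.6]. Speed limits (rad/s): [2.22, 2.22, 2.79, 2.79, 3.14, 3.14, 3.14].

## Interface

Orientations are given as a unit quaternion [x, y, z, w].
In Python, from workcell import get_obs, camera, calibration, hand_in gives the robot as it stands.
- The arm moves only by the shell command python3 -m handwheel 'ROWS' [FORCE]. ROWS is JSON, a list of rows, each an object with "jaw": the finger opening in mm, from 0 to 85.4; "delta_pos": the shift along the tool's x, y, z scaled (see below), a list of three; "turn": the turn about the tool's z scaled (see below). In form: [{"jaw": jaw, "delta_pos": [tx, ty, tz], "turn": turn}, ...]. A call has 1 to 10 rows; each row is the pose to reach, as a shift and turn from the pose commanded when the call began, along the tool's axes at that moment, turning the shorter way round; what a row does not reach only later rows make up. The controller multiplies each number of a shift by 1 m and each number of a turn by pi rad. A row lasts 1/12 s, in which the tool goes at most 41.7 mm and 7.16 degrees, less where a joint would pass 70% of its speed; a pose out of reach is approached as far as the arm can. A call with a number of a shift or a turn outside -1 to 1 is refused whole. A call with a gripper value outside its range is refused whole. The fingers move at their own pace and stop on an object; FORCE is the grip in N (left out, the last holds). Time passes only in rows, so rows that repeat a pose let the fingers close. It gives the time, the measured TCP pose, the force and the opening at its end, in the units of the state.
- get_obs(): the state, without advancing time (a new reading comes with each control period).
- camera(name): name is "scene" or "top"; returns the picture (400x640x3 uint8, red, green, blue); there is no depth.
- calibration(name): a dict with "mtx" (3x3 intrinsics, pixels), "rvec" (rotation vector, rad) and "tvec" (3), from world to camera coordinates, as OpenCV has them. Camera axes: x right, y down, z forward; pixel columns grow to the right and rows downward; lengths in m; the calibration is good to about 2 mm. A picture is of the moment at which its call begins. calibration takes no time and is no camera call.
- hand_in(): hands the job in, once; it reports no verdict.
The state is a dict: "clock": time; "joint_pos": joint angles; "joint_velocities": joint speeds; "tau": joint torques, N m; "position": TCP position; "ee_rot": TCP orientation; "ft_force": force on the tool from outside, world axes, zero at the start; "torque": the same for the moment, N m; "grip_width": opening from 0.0 (shut) to 1.0 (fully open).
Only numpy, scipy, OpenCV 4.12 (cv2) and the standard library are available. Lean on these libraries where they do the work, as an engineer would, in place of code of your own. Each camera call takes 0.05 s, during which the arm holds its last target.

## Working session

There is one attempt and no reset: what is moved stays moved. The work goes in short steps, Python scripts to look and compute and a shell command to move; the robot and the scene stay as the last step left them, time stands still between calls to the robot, and variables do not carry over. Pictures are saved under pics/ and viewed, and the job is handed in when it is done.

```bash
mkdir -p pics; ls
python3 - <<'E'
from workcell import get_obs, camera, calibration
import cv2
o=get_obs(); print(o)
for n in("scene","top"):
    im=camera(n); cv2.imwrite(f"pics/{n}0.png",im[:,:,::-1]); c=calibration(n); print(n,c)
E
```

```text
pics
{'clock': 0.0, 'joint_pos': array([ 1.20835628,  0.33285633, -0.06472107,  1.46094658,  0.02158737,
        1.34992559, -0.08851836]), 'joint_velocities': array([ 0.00140481, -0.00090718,  0.00030686,  0.00083142,  0.00054775,
        0.00087596, -0.00058671]), 'tau': array([ 2.85424812e-04, -6.25453877e+01,  4.90243337e-02, -3.91591108e+01,
        1.62229082e-02,  1.01389649e-02,  5.93888416e-06]), 'position': array([ 0.20821585, -0.5888862 ,  0.23052319]), 'ee_rot': array([ 9.85596358e-01,  1.69113276e-01, -1.46149998e-04, -7.05404636e-04]), 'ft_force': array([-0.68257744,  0.02498405,  0.52248229]), 'torque': array([ 0.01268912,  0.02630692, -0.01069675]), 'grip_width': 1.0033102059786405}
scene {'mtx': array([[475.90838737,   0.        , 323.85584902],
       [  0.        , 475.90838737, 205.07315163],
       [  0.        ,   0.        ,   1.        ]]), 'rvec': array([ 0.62522612,  2.45004395, -1.39081326]), 'tvec': array([ 0.58148496, -0.04236405,  1.23433687])}
top {'mtx': array([[374.18587649,   0.        , 325.86709385],
       [  0.        , 374.18587649, 204.80977016],
       [  0.        ,   0.        ,   1.        ]]), 'rvec': array([ 2.21107046, -2.15052107,  0.15032537]), 'tvec': array([-0.02072227,  0.64024376,  0.75994264])}
```

View pics/scene0.png

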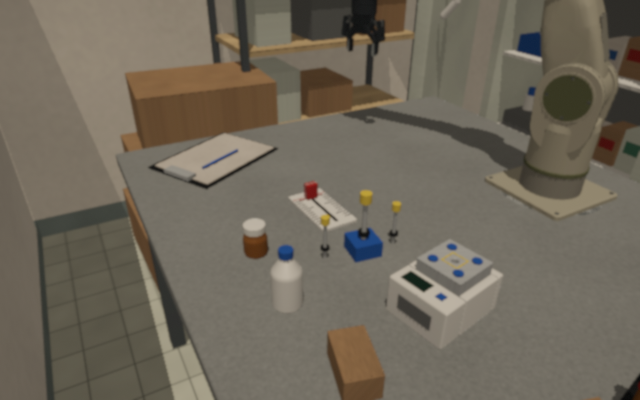

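View pics/top0.png

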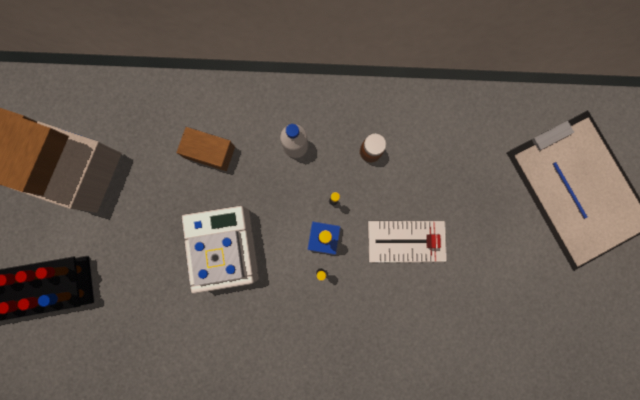

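The top view shows the rod in the blue stand at about (325,237). The heater's well is at about (215,258), and the scale is at (407,241) with the cursor at (433,241). Two smaller look-alike rods stand at (335,198) and (322,275). Next I'll measure these.

```bash
cat > h.py <<'E'
import numpy as np, cv2
from workcell import get_obs, camera, calibration
def cal(n):
    c=calibration(n); R=cv2.Rodrigues(np.array(c['rvec'],float))[0]; return np.array(c['mtx']),R,np.array(c['tvec'],float).ravel()
def ray(n,px):
    K,R,t=cal(n); d=R.T@np.linalg.inv(K)@np.array([px[0],px[1],1.]); return -R.T@t,d
def onz(n,px,z):
    o,d=ray(n,px); return o+d*(z-o[2])/d[2]
def proj(n,p):
    K,R,t=cal(n); q=K@(R@np.array(p,float)+t); return q[:2]/q[2]
def tri(pa,pb):
    o1,d1=ray('top',pa); o2,d2=ray('scene',pb)
    A=np.c_[d1,-d2]; s=np.linalg.lstsq(A,o2-o1,rcond=None)[0]
    a=o1+s[0]*d1; b=o2+s[1]*d2; return (a+b)/2, np.linalg.norm(a-b)
def blobs(im,lo,hi,mn=8):
    h=cv2.cvtColor(im,cv2.COLOR_RGB2HSV); m=cv2.inRange(h,lo,hi)
    n,l,s,c=cv2.connectedComponentsWithStats(m)
    return [(c[i].round(1).tolist(),s[i].tolist()) for i in range(1,n) if s[i][4]>=mn]
E
python3 - <<'E'
from h import *
for n in("scene","top"):
    im=cv2.cvtColor(cv2.imread(f"pics/{n}0.png"),cv2.COLOR_BGR2RGB)
    for k,lo,hi in(("yel",(20,150,100),(35,255,255)),("blue",(105,150,60),(125,255,255)),("red",(0,180,90),(6,255,255)),("red2",(174,150,90),(180,255,255))):
        for b in blobs(im,lo,hi): print(n,k,b, onz(n,b[0],.14 if k=="yel" else .035 if k=="blue" else .05).round(3))
im=cv2.imread("pics/top0.png")
a=cv2.resize(im[195:300,170:290],None,fx=6,fy=6,interpolation=cv2.INTER_CUBIC)[:600,:800];cv2.imwrite("pics/t1.png",a)
a=cv2.resize(im[185:290,300:455],None,fx=5,fy=5,interpolation=cv2.INTER_CUBIC);cv2.imwrite("pics/t2.png",a)
im=cv2.imread("pics/scene0.png")
a=cv2.resize(im[170:290,280:430],None,fx=5,fy=5,interpolation=cv2.INTER_CUBIC);cv2.imwrite("pics/s1.png",a)
E
```

```text
scene yel ([365.6, 197.2], [361, 191, 11, 14, 131]) [0.584 0.017 0.14 ]
scene yel ([396.0, 206.2], [393, 202, 7, 10, 61]) [0.553 0.071 0.14 ]
scene yel ([325.1, 219.4], [322, 215, 8, 10, 58]) [0.691 0.049 0.14 ]
scene blue ([530.1, 43.3], [519, 34, 21, 21, 358]) [-1.238 -1.128  0.035]
scene blue ([531.4, 90.6], [530, 88, 4, 6, 20]) [-0.55  -0.532  0.035]
scene blue ([363.0, 245.4], [345, 229, 37, 32, 774]) [0.59  0.025 0.035]
scene blue ([451.7, 246.5], [449, 245, 7, 4, 22]) [0.436 0.112 0.035]
scene blue ([285.2, 252.0], [279, 246, 13, 13, 147]) [ 0.736 -0.028  0.035]
scene blue ([432.5, 257.6], [429, 256, 8, 4, 26]) [0.493 0.123 0.035]
scene blue ([477.0, 260.5], [474, 259, 7, 4, 26]) [0.424 0.17  0.035]
scene blue ([457.8, 272.9], [454, 271, 8, 5, 31]) [0.483 0.181 0.035]
scene blue ([440.9, 296.4], [438, 295, 7, 4, 17]) [0.553 0.216 0.035]
scene red ([310.9, 190.7], [306, 184, 10, 14, 115]) [ 0.59  -0.199  0.05 ]
top yel ([334.8, 196.5], [331, 192, 9, 10, 73]) [ 0.645 -0.016  0.14 ]
top yel ([324.8, 236.5], [319, 231, 13, 12, 126]) [0.571 0.001 0.14 ]
top yel ([206.0, 254.5], [20
[... 570 characters left out ...]
) [0.546 0.258 0.035]
top blue ([230.1, 269.2], [226, 266, 9, 8, 50]) [0.501 0.191 0.035]
top blue ([202.5, 273.5], [199, 270, 8, 8, 52]) [0.491 0.247 0.035]
top blue ([43.7, 300.3], [38, 295, 12, 12, 117]) [0.43  0.561 0.035]
top red ([432.5, 240.9], [431, 235, 4, 13, 51]) [ 0.57  -0.226  0.05 ]
top red ([438.5, 240.7], [438, 235, 2, 12, 23]) [ 0.571 -0.239  0.05 ]
top red ([40.7, 272.8], [35, 268, 12, 11, 107]) [0.486 0.562 0.05 ]
top red ([20.5, 276.2], [15, 271, 12, 11, 107]) [0.478 0.601 0.05 ]
top red ([2.5, 279.8], [0, 275, 7, 11, 63]) [0.471 0.635 0.05 ]
top red ([23.1, 304.0], [18, 299, 11, 11, 103]) [0.425 0.59  0.05 ]
top red ([3.6, 307.4], [0, 302, 9, 12, 88]) [0.417 0.627 0.05 ]
```

View pics/t1.png

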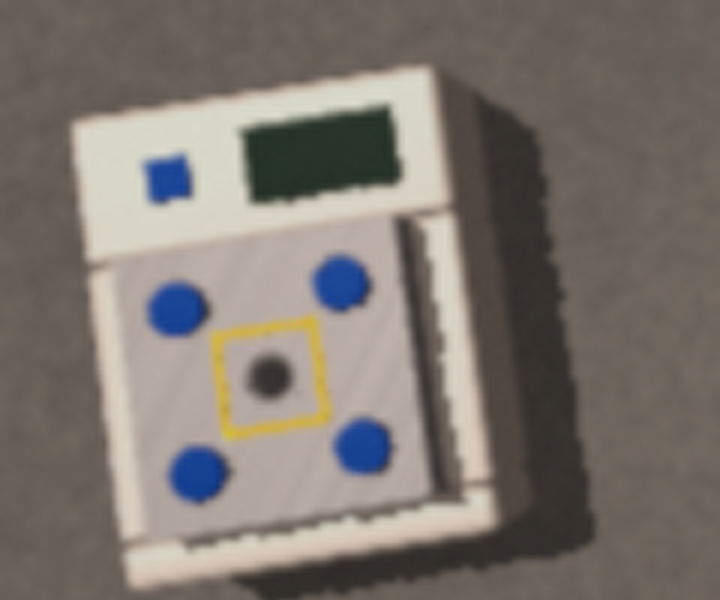

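View pics/t2.png

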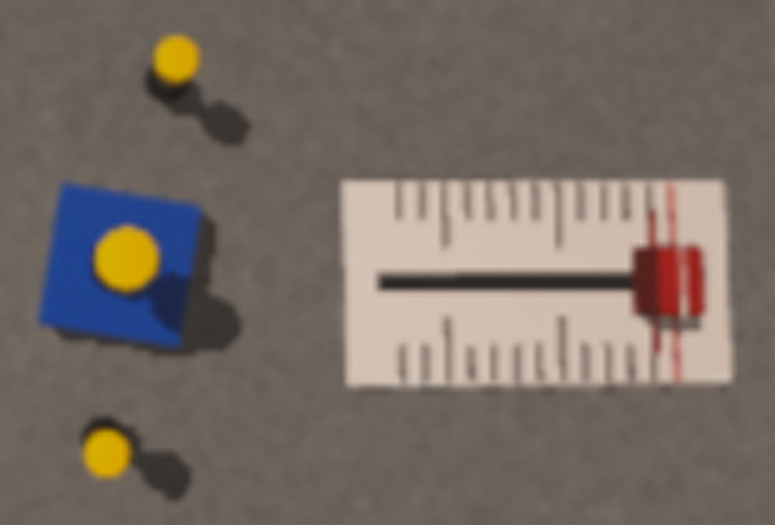

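View pics/s1.png

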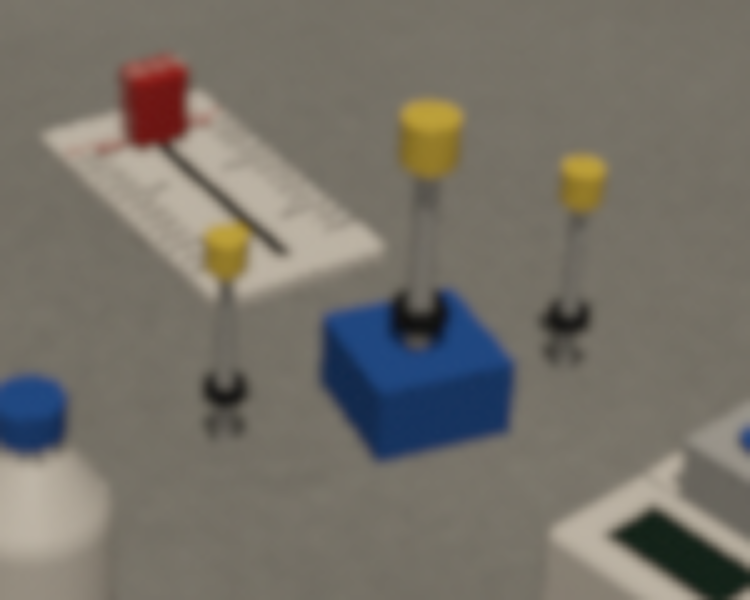

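Run:
```python
from h import *
print("cams",ray('top',(0,0))[0],ray('scene',(0,0))[0])
# well
st=np.array([[226.4,241.7],[199.0,246.2],[230.1,269.2],[202.5,273.5]]); 
P=[onz('top',p,.1035) for p in st]; print("top well",np.mean(P,0),[np.linalg.norm(p-np.mean(P,0)).round(4) for p in P])
ss=np.array([[451.7,246.5],[432.5,257.6],[477,260.5],[457.8,272.9]])
P=[onz('scene',p,.1035) for p in ss]; print("scene well",np.mean(P,0),[np.linalg.norm(p-np.mean(P,0)).round(4) for p in P])
for n in("top","scene"):
    im=cv2.cvtColor(cv2.imread(f"pics/{n}0.png"),cv2.COLOR_BGR2RGB)
    h=cv2.cvtColor(im,cv2.COLOR_RGB2HSV)
    m=cv2.inRange(h,(18,70,60),(38,255,255))
    c=onz(n,(215,258),.1) if n=='top' else None
    u=(215,258) if n=='top' else (455,260)
    ys,xs=np.nonzero(m[u[1]-16:u[1]+16,u[0]-16:u[0]+16]); 
    if len(xs): 
        px=np.c_[xs+u[0]-16,ys+u[1]-16].astype(np.float32); r=cv2.minAreaRect(px); print(n,"square",r,onz(n,r[0],.1))
# head top face edges in both views
for n,b in(("top",[319,231,13,12]),("scene",[361,191,11,14])):
    im=cv2.cvtColor(cv2.imread(f"pics/{n}0.png"),cv2.COLOR_BGR2RGB); 
    g=im[b[1]-3:b[1]+b[3]+3,b[0]-3:b[0]+b[2]+3]; w=np.clip(g[...,0].astype(float)-g[...,2]-40,0,None)
    ys,xs=np.mgrid[:w.shape[0],:w.shape[1]]; c=((xs*w).sum()/w.sum()+b[0]-3,(ys*w).sum()/w.sum()+b[1]-3)
    print(n,"head",c,onz(n,c,.138),onz(n,c,.129))
im=cv2.imread("pics/top0.png"); a=cv2.resize(im[210:270,395:455],None,fx=10,fy=10,interpolation=cv2.INTER_CUBIC);cv2.imwrite("pics/t3.png",a)
```

```text
cams [0.55564574 0.02044938 0.82382882] [1.03772707 0.66377832 0.58824132]
top well [0.52661782 0.20698709 0.1035    ] [np.float64(0.0368), np.float64(0.0367), np.float64(0.0369), np.float64(0.0366)]
scene well [0.53062466 0.2106345  0.1035    ] [np.float64(0.0365), np.float64(0.0368), np.float64(0.0369), np.float64(0.0368)]
top square ((214.51351928710938, 257.5810546875), (18.741483688354492, 19.234682083129883), 80.53767395019531) [0.52650456 0.20790332 0.1       ]
scene square ((454.5440979003906, 259.9264831542969), (24.18130111694336, 13.719886779785156), 30.963756561279297) [0.52868729 0.20900108 0.1       ]
top head (np.float64(324.81166268563715), np.float64(236.4131789386229)) [5.71303061e-01 5.45177366e-04 1.38000000e-01] [5.71508529e-01 2.83978349e-04 1.29000000e-01]
scene head (np.float64(365.66379310344826), np.float64(196.48033707865167)) [0.58083714 0.01151493 0.138     ] [ 0.57170423 -0.00152334  0.129     ]
```

View pics/t3.png

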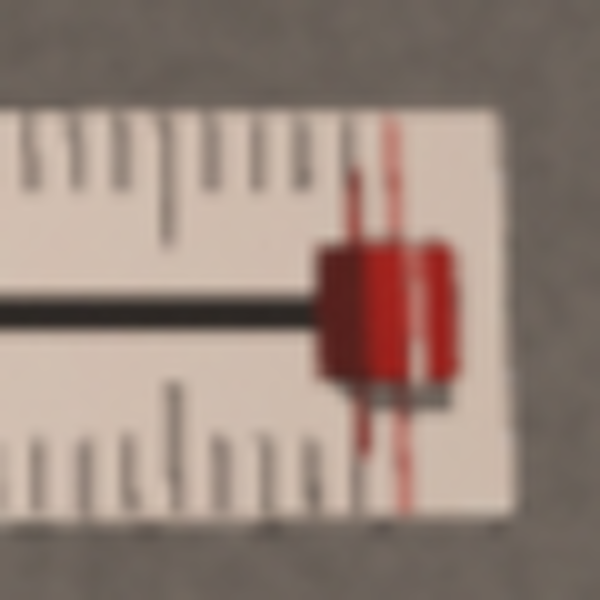

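The red base pointers put the cursor about 10 mm above the red zero tick. Next I'll approach the rod, so I need the shift in the tool's axes.

```bash
cat > d.py <<'E'
import sys; from h import *
from scipy.spatial.transform import Rotation as R
o=get_obs(); M=R.from_quat(o['ee_rot']).as_matrix()
print("t",o['clock'],"pos",o['position'].round(4),"F",o['ft_force'].round(2),"grip",round(o['grip_width'],3),"x-axis deg",np.degrees(np.arctan2(M[1,0],M[0,0])).round(2), "z",M[:,2].round(4),"j7",o['joint_pos'][[0,6]].round(2))
if len(sys.argv)>3: print("delta",(M.T@(np.array(list(map(float,sys.argv[1:4])))-o['position'])).round(4))
E
python3 d.py .5714 0 .23
```

```text
t 0.1 pos [ 0.2082 -0.5889  0.2306] F [-0.03  0.86  0.26] grip 1.0 x-axis deg 19.47 z [-5.0e-04  1.2e-03 -1.0e+00] j7 [ 1.21 -0.09]
delta [ 0.5388 -0.4342  0.0011]
```

```bash
R='x'; python3 -m handwheel '[{"jaw":85,"delta_pos":[0.27,-0.217,0],"turn":0.108},{"jaw":85,"delta_pos":[0.27,-0.217,0],"turn":0.108},{"jaw":85,"delta_pos":[0.27,-0.217,0],"turn":0.108},{"jaw":85,"delta_pos":[0.27,-0.217,0],"turn":0.108},{"jaw":85,"delta_pos":[0.27,-0.217,0],"turn":0.108},{"jaw":85,"delta_pos":[0.27,-0.217,0],"turn":0.108},{"jaw":85,"delta_pos":[0.27,-0.217,0],"turn":0.108},{"jaw":85,"delta_pos":[0.27,-0.217,0],"turn":0.108},{"jaw":85,"delta_pos":[0.27,-0.217,0],"turn":0.108},{"jaw":85,"delta_pos":[0.27,-0.217,0],"turn":0.108}]' 30; python3 d.py .5714 0 .23
```

```text
clock: 0.93
position: [0.393, -0.2905, 0.2313]
ee_rot: [1.0, 0.004, 0.0, -0.0]
ft_force: [-0.4, 0.1, -0.4]
grip_width: 0.997
t 0.9333 pos [ 0.393  -0.2905  0.2313] F [-0.41  0.12 -0.38] grip 0.997 x-axis deg 0.43 z [ 5.e-04  7.e-04 -1.e+00] j7 [ 0.82 -1.03]
delta [ 0.1806 -0.2891  0.0016]
```

```bash
python3 -m handwheel '[{"jaw":85,"delta_pos":[0.181,-0.289,0],"turn":0.002},{"jaw":85,"delta_pos":[0.181,-0.289,0],"turn":0.002},{"jaw":85,"delta_pos":[0.181,-0.289,0],"turn":0.002},{"jaw":85,"delta_pos":[0.181,-0.289,0],"turn":0.002},{"jaw":85,"delta_pos":[0.181,-0.289,0],"turn":0.002},{"jaw":85,"delta_pos":[0.181,-0.289,0],"turn":0.002},{"jaw":85,"delta_pos":[0.181,-0.289,0],"turn":0.002},{"jaw":85,"delta_pos":[0.181,-0.289,0],"turn":0.002},{"jaw":85,"delta_pos":[0.181,-0.289,0],"turn":0.002},{"jaw":85,"delta_pos":[0.181,-0.289,0],"turn":0.002}]'; python3 d.py .5714 0 .11
python3 - <<'E'
from h import *
cv2.imwrite("pics/s4.png",camera("scene")[:,:,::-1]); cv2.imwrite("pics/t4.png",camera("top")[:,:,::-1])
E
```

```text
clock: 1.77
position: [0.5721, -0.0026, 0.2306]
ee_rot: [1.0, -0.001, -0.0, -0.001]
ft_force: [0.1, -0.6, 0.4]
grip_width: 0.996
t 1.7667 pos [ 0.5721 -0.0026  0.2306] F [ 0.09 -0.65  0.43] grip 0.996 x-axis deg -0.06 z [-9.0e-04  1.7e-03 -1.0e+00] j7 [ 0.4  -1.75]
delta [-0.0006 -0.0024  0.1206]
```

View pics/s4.png

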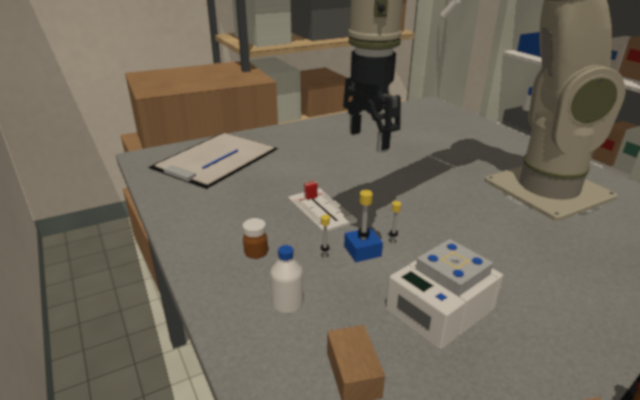

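The gripper is open and pointing down over the rod. I'll check that by projection before descending.

```bash
python3 - <<'E'
from h import *
print(proj('scene',(.5721,-.0026,.244)),proj('top',(.5721,-.0026,.244)))
E
python3 -m handwheel '[{"jaw":85,"delta_pos":[0,-0.0024,0.03],"turn":0},{"jaw":85,"delta_pos":[0,-0.0024,0.06],"turn":0},{"jaw":85,"delta_pos":[0,-0.0024,0.08],"turn":0},{"jaw":85,"delta_pos":[0,-0.0024,0.08],"turn":0},{"jaw":85,"delta_pos":[0,-0.0024,0.08],"turn":0}]'
python3 d.py .5714 0 .11
python3 - <<'E'
from h import *
a=camera("scene")[:,:,::-1]; cv2.imwrite("pics/s5.png",cv2.resize(a[110:260,280:430],None,fx=4,fy=4,interpolation=cv2.INTER_CUBIC))
E
```

```text
[368.56346119 141.68643205] [328.88616192 234.4349261 ]
clock: 2.28
position: [0.5707, -0.0052, 0.1511]
ee_rot: [1.0, -0.004, -0.001, 0.0]
ft_force: [0.3, 0.1, -0.1]
grip_width: 0.998
t 2.2833 pos [ 0.5707 -0.0052  0.1511] F [ 0.33  0.08 -0.11] grip 0.998 x-axis deg -0.47 z [-1.7e-03 -8.0e-04 -1.0e+00] j7 [ 0.39 -1.78]
delta [ 0.0007 -0.0052  0.0411]
```

View pics/s5.png

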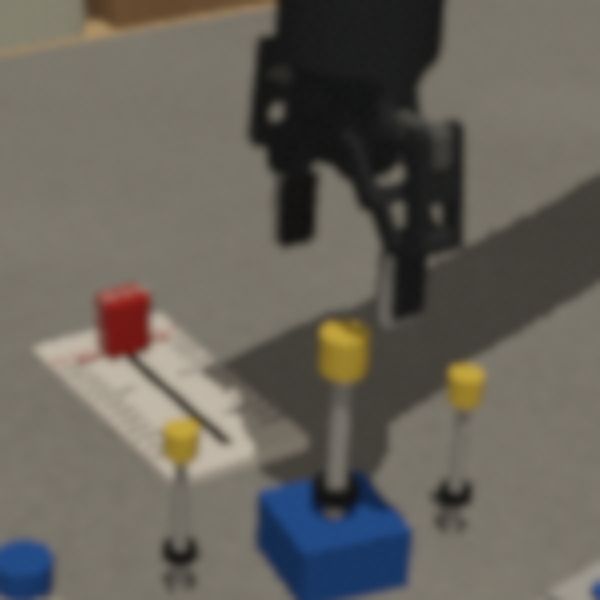

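```bash
cat > avg.py <<'E'
import sys; from h import *
from scipy.spatial.transform import Rotation as R
P=[];A=[];F=[];Z=[]
for i in range(int(sys.argv[1])):
    camera("top"); o=get_obs(); P.append(o['position']); M=R.from_quat(o['ee_rot']).as_matrix(); A.append(np.degrees(np.arctan2(M[1,0],M[0,0])));F.append(o['ft_force']);Z.append(M[:,2])
P=np.array(P); print("t",round(o['clock'],2),"mean",P.mean(0).round(4),"std",P.std(0).round(4),"ang",np.mean(A).round(2),"z",np.mean(Z,0).round(4),"F",np.mean(F,0).round(2),"grip",round(o['grip_width'],3))
E
python3 avg.py 10
```

```text
t 2.83 mean [ 0.572  -0.0035  0.1524] std [0.0003 0.0003 0.0006] ang -0.36 z [ 1.7e-03 -3.0e-04 -1.0e+00] F [ 0.1   0.26 -0.21] grip 0.992
```

```bash
python3 -m handwheel '[{"jaw":85,"delta_pos":[0,-0.0035,0.02],"turn":0},{"jaw":85,"delta_pos":[-0.0006,-0.0035,0.042],"turn":0},{"jaw":85,"delta_pos":[-0.0006,-0.0035,0.042],"turn":0},{"jaw":85,"delta_pos":[-0.0006,-0.0035,0.042],"turn":0}]'; python3 avg.py 5
python3 - <<'E'
from h import *
a=camera("scene")[:,:,::-1]; cv2.imwrite("pics/s6.png",cv2.resize(a[110:260,280:430],None,fx=4,fy=4,interpolation=cv2.INTER_CUBIC))
E
```

```text
clock: 3.17
position: [0.5701, 0.0003, 0.1088]
ee_rot: [1.0, -0.003, -0.001, -0.0]
ft_force: [0.4, -0.0, 0.6]
grip_width: 0.995
t 3.42 mean [5.715e-01 3.000e-04 1.105e-01] std [0.0002 0.     0.0003] ang -0.34 z [ 1.4e-03 -1.0e-04 -1.0e+00] F [ 0.04 -0.26  0.27] grip 0.993
```

View pics/s6.png

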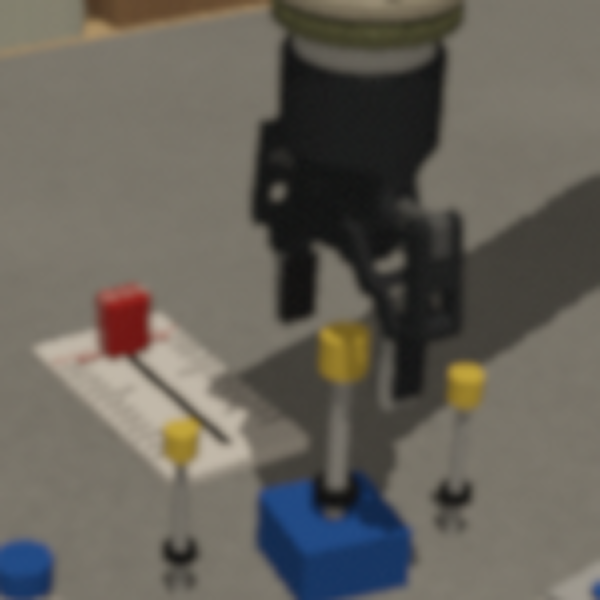

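The head sits between the fingers, so I'll close on it.

```bash
python3 -m handwheel '[{"jaw":10,"delta_pos":[0,0,0],"turn":0},{"jaw":10,"delta_pos":[0,0,0],"turn":0},{"jaw":10,"delta_pos":[0,0,0],"turn":0},{"jaw":10,"delta_pos":[0,0,0],"turn":0},{"jaw":10,"delta_pos":[0,0,0],"turn":0},{"jaw":10,"delta_pos":[0,0,0],"turn":0},{"jaw":10,"delta_pos":[0,0,0],"turn":0},{"jaw":10,"delta_pos":[0,0,0],"turn":0},{"jaw":10,"delta_pos":[0,0,0],"turn":0},{"jaw":10,"delta_pos":[0,0,0],"turn":0}]' 35; python3 avg.py 5
python3 - <<'E'
from h import *
a=camera("scene")[:,:,::-1]; cv2.imwrite("pics/s7.png",cv2.resize(a[110:260,280:430],None,fx=4,fy=4,interpolation=cv2.INTER_CUBIC))
E
```

```text
clock: 4.3
position: [0.571, 0.0003, 0.1094]
ee_rot: [1.0, -0.003, 0.0, 0.0]
ft_force: [-0.1, -0.3, 1.7]
grip_width: 0.271
t 4.55 mean [5.710e-01 3.000e-04 1.094e-01] std [0. 0. 0.] ang -0.33 z [ 3.e-04 -1.e-04 -1.e+00] F [-0.53  0.19  2.36] grip 0.266
```

View pics/s7.png

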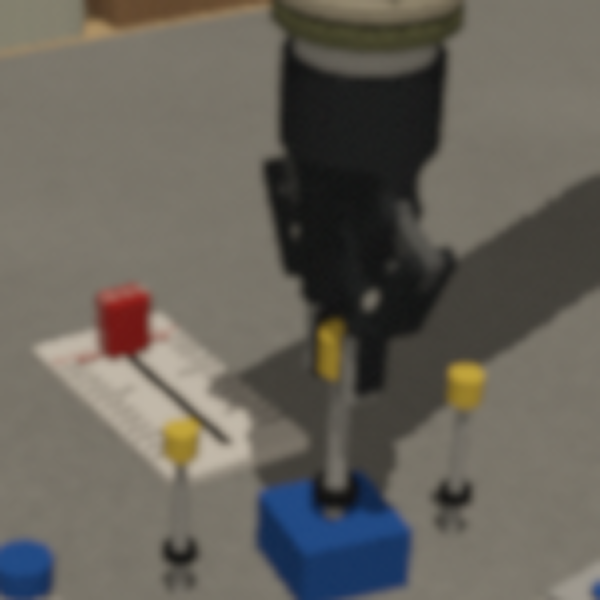

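It's gripped at an opening of about 23 mm. Now I'll lift it.

```bash
python3 -m handwheel '[{"jaw":10,"delta_pos":[0,0,-0.01],"turn":0},{"jaw":10,"delta_pos":[0,0,-0.025],"turn":0},{"jaw":10,"delta_pos":[0,0,-0.045],"turn":0},{"jaw":10,"delta_pos":[0,0,-0.07],"turn":0},{"jaw":10,"delta_pos":[0,0,-0.095],"turn":0},{"jaw":10,"delta_pos":[0,0,-0.12],"turn":0},{"jaw":10,"delta_pos":[0,0,-0.135],"turn":0},{"jaw":10,"delta_pos":[0,0,-0.135],"turn":0},{"jaw":10,"delta_pos":[0,0,-0.135],"turn":0}]' 35; python3 avg.py 4;python3 d.py .527 .208 .2444
python3 - <<'E'
from h import *
a=camera("scene")[:,:,::-1]; cv2.imwrite("pics/s8.png",cv2.resize(a[60:260,280:430],None,fx=3,fy=3,interpolation=cv2.INTER_CUBIC))
E
```

```text
clock: 5.35
position: [0.571, 0.0003, 0.2448]
ee_rot: [1.0, -0.003, 0.001, 0.0]
ft_force: [-0.2, -0.2, -1.7]
grip_width: 0.268
t 5.55 mean [5.702e-01 2.000e-04 2.432e-01] std [0.0001 0.     0.0003] ang -0.33 z [-1.8e-03 -1.0e-04 -1.0e+00] F [ 0.19  0.09 -1.42] grip 0.268
t 5.55 pos [5.702e-01 2.000e-04 2.430e-01] F [ 0.58 -0.6  -1.43] grip 0.268 x-axis deg -0.33 z [-0.0022 -0.     -1.    ] j7 [ 0.39 -1.76]
delta [-0.0444 -0.2076 -0.0013]
```

View pics/s8.png

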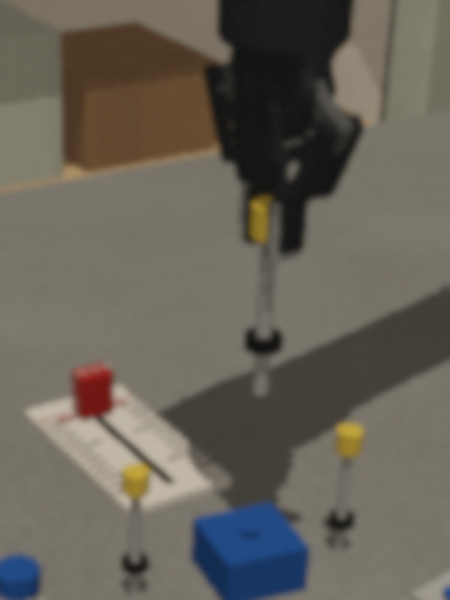

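```bash
python3 -m handwheel '[{"jaw":10,"delta_pos":[-0.004,-0.02,0],"turn":0},{"jaw":10,"delta_pos":[-0.012,-0.05,0],"turn":0},{"jaw":10,"delta_pos":[-0.018,-0.085,0],"turn":0},{"jaw":10,"delta_pos":[-0.026,-0.12,0],"turn":0},{"jaw":10,"delta_pos":[-0.033,-0.155,0],"turn":0},{"jaw":10,"delta_pos":[-0.04,-0.19,0],"turn":0},{"jaw":10,"delta_pos":[-0.0435,-0.2076,0],"turn":0},{"jaw":10,"delta_pos":[-0.0435,-0.2076,0],"turn":0},{"jaw":10,"delta_pos":[-0.0435,-0.2076,0],"turn":0}]' 35; python3 avg.py 4
python3 - <<'E'
from h import *
a=camera("scene")[:,:,::-1]; cv2.imwrite("pics/s9f.png",a);cv2.imwrite("pics/s9.png",cv2.resize(a[130:330,370:520],None,fx=3,fy=3,interpolation=cv2.INTER_CUBIC))
cv2.imwrite("pics/t9.png",camera("top")[:,:,::-1])
E
```

```text
clock: 6.35
position: [0.5279, 0.2091, 0.2437]
ee_rot: [1.0, -0.002, -0.001, 0.0]
ft_force: [0.1, -0.2, -0.8]
grip_width: 0.264
t 6.55 mean [0.5288 0.2069 0.2438] std [0.0002 0.0004 0.0001] ang -0.41 z [-6.e-04 -8.e-04 -1.e+00] F [ 0.5  -0.47 -1.1 ] grip 0.268
```

View pics/s9.png

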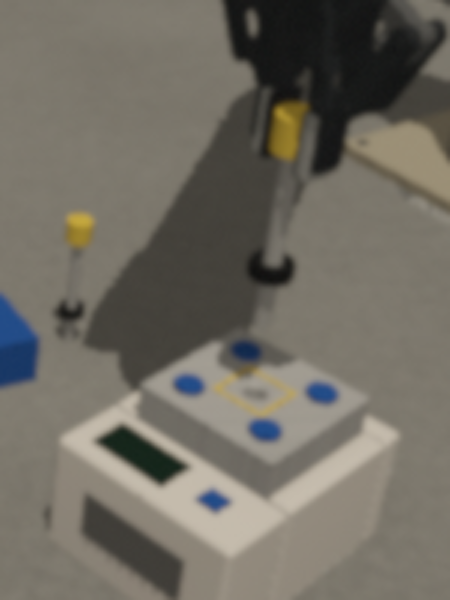

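View pics/t9.png

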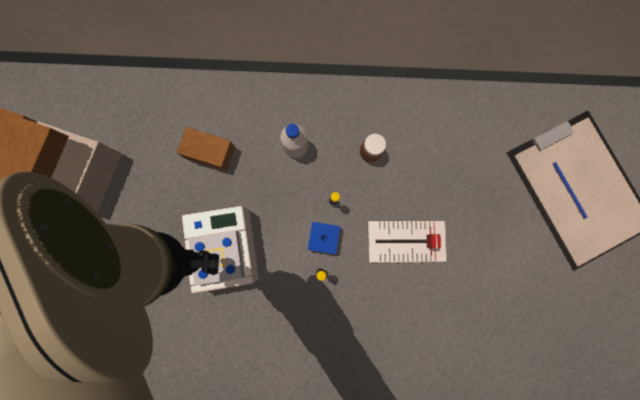

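The rod hangs over the block, slightly up and to the right of the well in the scene view. I'll lower it to about 15 mm above the block and measure the offset.

```bash
python3 -m handwheel '[{"jaw":10,"delta_pos":[0,0,0.01],"turn":0},{"jaw":10,"delta_pos":[0,0,0.022],"turn":0},{"jaw":10,"delta_pos":[0,0,0.029],"turn":0},{"jaw":10,"delta_pos":[0,0,0.029],"turn":0},{"jaw":10,"delta_pos":[0,0,0.029],"turn":0}]' 35; python3 avg.py 4
python3 - <<'E'
from h import *
a=camera("scene")[:,:,::-1]; cv2.imwrite("pics/s10f.png",a);cv2.imwrite("pics/s10.png",cv2.resize(a[190:290,400:510],None,fx=6,fy=6,interpolation=cv2.INTER_CUBIC))
p=get_obs()['position']; foot=p-[0,0,.0994]
print(p,"foot proj",proj('scene',foot),"collar mid",proj('scene',foot+[0,0,.033]),"well by top",proj('scene',(.527,.208,.1)))
E
```

```text
clock: 7.07
position: [0.5282, 0.2079, 0.2144]
ee_rot: [1.0, -0.003, -0.001, 0.0]
ft_force: [-0.0, 0.5, -0.8]
grip_width: 0.268
t 7.27 mean [0.5286 0.2083 0.2155] std [0.0001 0.0001 0.0002] ang -0.32 z [ 3.e-04  1.e-04 -1.e+00] F [ 0.07  0.23 -1.22] grip 0.267
[0.52875368 0.20829934 0.21573365] foot proj [455.68407724 251.89534895] collar mid [458.72086416 235.58661045] well by top [454.89332256 259.321503  ]
```

View pics/s10.png

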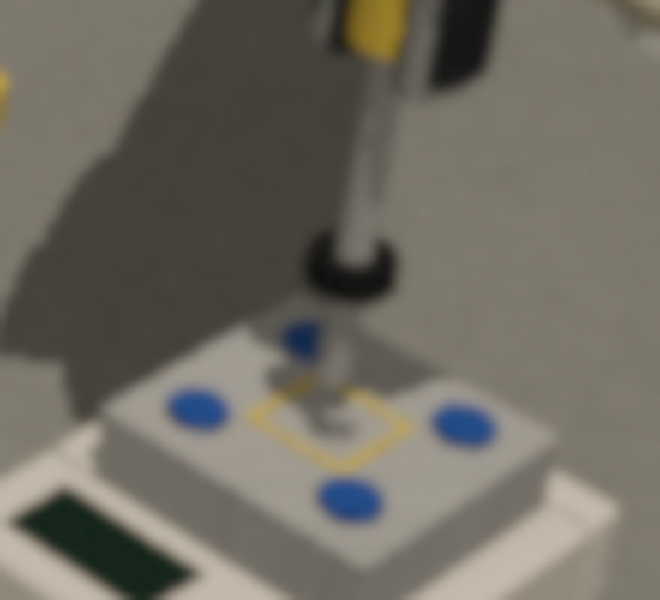

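Run:
```python
from h import *
im=cv2.imread("pics/s10f.png"); g=im[220:250,440:475].max(axis=2).astype(int)
m=g<62; n,l,s,c=cv2.connectedComponentsWithStats(m.astype(np.uint8)); 
for i in range(1,n): 
    if s[i][4]>10: print("collar",c[i]+[440,220],s[i]+[440,220,0,0,0])
print(im[225:246,452:468].max(axis=2))
p=np.array([.5287,.2083,.1155]); print("well-height proj of rod xy",proj('scene',(p[0],p[1],.1)),"measured well sq (454.54,259.93)")
for d in((.001,0,0),(0,.001,0)): print(proj('scene',np.array([.5287,.2083,.1])+d)-proj('scene',(.5287,.2083,.1)))
print("collar pred",proj('scene',(p[0],p[1],.1155+.033)))
```

```text
collar [456.66393443 234.79508197] [450 228  16  13 122]
[[ 69  69  68  70  77  91 104 113 118 118 117 119 121 123 123 123]
 [ 70  69  68  70  78  93 106 115 119 120 119 120 122 123 122 123]
 [ 68  66  64  65  78  95 108 116 119 119 118 119 122 123 123 123]
 [ 63  57  52  59  78  97 110 116 120 118 114 115 119 122 123 124]
 [ 53  43  39  53  77  99 111 117 119 115 105 100 106 116 121 124]
 [ 41  33  31  52  79 101 113 118 119 111  92  77  83 102 116 123]
 [ 34  27  32  53  82 102 112 118 117 106  81  55  57  83 107 121]
 [ 28  23  30  51  77  98 109 113 111  98  73  44  39  66  97 117]
 [ 23  22  27  42  64  82  94  98  95  81  58  35  33  56  91 113]
 [ 20  19  22  30  42  56  66  70  67  55  38  29  30  55  90 113]
 [ 20  17  20  22  26  32  38  39  40  34  29  25  30  58  93 115]
 [ 25  16  19  18  19  22  23  24  22  23  21  21  31  63  98 117]
 [ 35  25  21  17  19  20  19  20  22  20  21  24  38  70 102 119]
 [ 50  40  33  26  23  21  21  22  23  22  28  40  60  85 108 120]
 [ 68  59  51  48  42  38  34  35  37  43  54  69  87 104 117 123]
 [ 81  74  71  68  67  64  61  61  66  75  87  98 109 118 123 125]
 [ 86  83  83  83  85  84  82  85  92 102 109 116 120 124 125 126]
 [ 83  84  86  90  91  92  93  98 107 116 120 123 124 125 126 126]
 [ 77  77  83  89  93  95  96 101 111 119 123 124 125 126 125 125]
 [ 75  77  81  90  94  95  95  99 107 116 121 124 126 126 126 126]
 [ 76  77  82  92  96  96  95  95 101 108 114 119 123 125 125 126]]
well-height proj of rod xy [454.2524173  259.70598202] measured well sq (454.54,259.93)
[-0.44961234  0.17050528]
[0.40800883 0.31769664]
collar pred [458.6675752  235.99872376]
```

```bash
python3 -m handwheel '[{"jaw":10,"delta_pos":[-0.0012,0,0.005],"turn":0},{"jaw":10,"delta_pos":[-0.0012,0,0.011],"turn":0},{"jaw":10,"delta_pos":[-0.0012,0,0.011],"turn":0},{"jaw":10,"delta_pos":[-0.0012,0,0.011],"turn":0}]' 35; python3 avg.py 4
python3 - <<'E'
from h import *
a=camera("scene")[:,:,::-1]; cv2.imwrite("pics/s11f.png",a);cv2.imwrite("pics/s11.png",cv2.resize(a[220:280,420:490],None,fx=10,fy=10,interpolation=cv2.INTER_CUBIC))
p=get_obs()['position']; foot=p-[0,0,.0994]
print(p,"foot proj",proj('scene',foot),"collar mid",proj('scene',foot+[0,0,.033]))
E
```

```text
clock: 7.65
position: [0.527, 0.208, 0.2037]
ee_rot: [1.0, -0.003, -0.0, 0.0]
ft_force: [-0.3, 0.5, -1.3]
grip_width: 0.269
t 7.85 mean [0.5274 0.2082 0.2043] std [0.0001 0.     0.0002] ang -0.33 z [ 0.e+00 -1.e-04 -1.e+00] F [ 0.18  0.04 -1.32] grip 0.269
[0.52747598 0.20821679 0.20448187] foot proj [455.21936442 257.05668338] collar mid [458.22168534 240.990173  ]
```

View pics/s11.png

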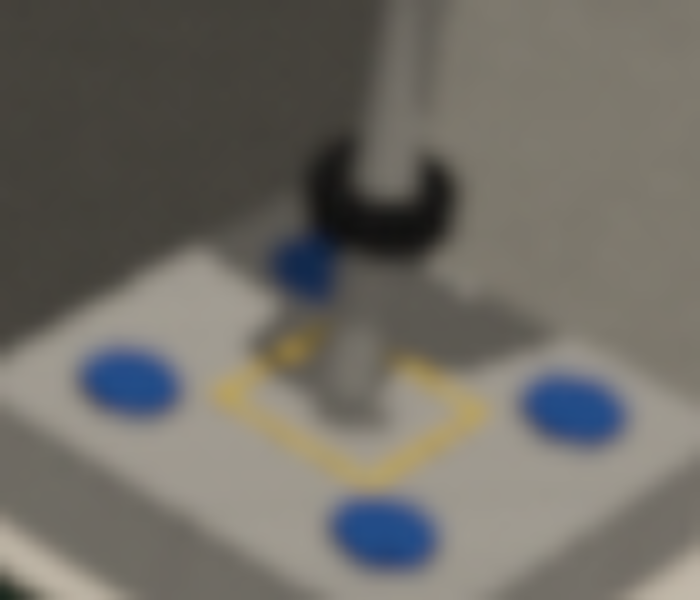

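The foot hangs right over the centre of the yellow square, near pixel (455,258). I'll lower it gently and watch the forces.

```bash
python3 -m handwheel '[{"jaw":10,"delta_pos":[0,0,0.001],"turn":0},{"jaw":10,"delta_pos":[0,0,0.002],"turn":0},{"jaw":10,"delta_pos":[0,0,0.003],"turn":0},{"jaw":10,"delta_pos":[0,0,0.004],"turn":0},{"jaw":10,"delta_pos":[0,0,0.005],"turn":0},{"jaw":10,"delta_pos":[0,0,0.006],"turn":0},{"jaw":10,"delta_pos":[0,0,0.006],"turn":0}]' 35;python3 -m handwheel '[{"jaw":10,"delta_pos":[0,0,0.001],"turn":0},{"jaw":10,"delta_pos":[0,0,0.002],"turn":0},{"jaw":10,"delta_pos":[0,0,0.003],"turn":0},{"jaw":10,"delta_pos":[0,0,0.003],"turn":0}]';  python3 avg.py 3
python3 - <<'E'
from h import *
a=camera("scene")[:,:,::-1]; cv2.imwrite("pics/s12.png",cv2.resize(a[220:280,420:490],None,fx=8,fy=8,interpolation=cv2.INTER_CUBIC))
E
```

```text
clock: 8.48
position: [0.5273, 0.2081, 0.198]
ee_rot: [1.0, -0.003, -0.0, 0.0]
ft_force: [0.8, 0.3, -1.3]
grip_width: 0.27
clock: 8.82
position: [0.5272, 0.2081, 0.195]
ee_rot: [1.0, -0.003, -0.0, 0.0]
ft_force: [1.1, -0.2, -0.8]
grip_width: 0.27
t 8.97 mean [0.5273 0.2081 0.1952] std [0.     0.     0.0001] ang -0.33 z [-1.e-04 -1.e-04 -1.e+00] F [-0.16 -0.14 -1.3 ] grip 0.27
```

View pics/s12.png

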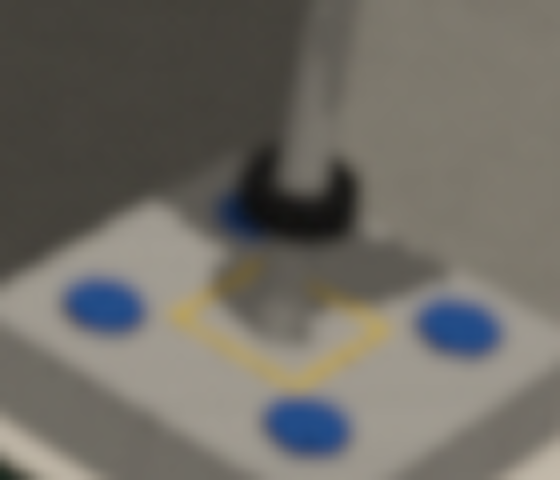

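The foot is about 4 mm below the top face with no contact force, so it's in the well. I'll continue.

```bash
python3 -m handwheel '[{"jaw":10,"delta_pos":[0,0,0.002],"turn":0},{"jaw":10,"delta_pos":[0,0,0.004],"turn":0},{"jaw":10,"delta_pos":[0,0,0.006],"turn":0},{"jaw":10,"delta_pos":[0,0,0.008],"turn":0},{"jaw":10,"delta_pos":[0,0,0.010],"turn":0}]';python3 -m handwheel '[{"jaw":10,"delta_pos":[0,0,0.002],"turn":0},{"jaw":10,"delta_pos":[0,0,0.004],"turn":0},{"jaw":10,"delta_pos":[0,0,0.006],"turn":0},{"jaw":10,"delta_pos":[0,0,0.008],"turn":0},{"jaw":10,"delta_pos":[0,0,0.010],"turn":0}]';  python3 avg.py 3
```

```text
clock: 9.43
position: [0.5273, 0.2082, 0.185]
ee_rot: [1.0, -0.003, -0.0, 0.0]
ft_force: [-0.3, 0.8, -0.9]
grip_width: 0.267
clock: 9.85
position: [0.5273, 0.2081, 0.1751]
ee_rot: [1.0, -0.003, 0.0, 0.0]
ft_force: [-0.1, 0.1, -1.5]
grip_width: 0.271
t 10.0 mean [0.5272 0.2081 0.1749] std [0.     0.     0.0002] ang -0.33 z [-4.e-04 -2.e-04 -1.e+00] F [-0.43  0.01 -1.59] grip 0.265
```

```bash
python3 -m handwheel '[{"jaw":10,"delta_pos":[0,0,0.001],"turn":0},{"jaw":10,"delta_pos":[0,0,0.002],"turn":0},{"jaw":10,"delta_pos":[0,0,0.0025],"turn":0},{"jaw":10,"delta_pos":[0,0,0.003],"turn":0},{"jaw":10,"delta_pos":[0,0,0.0035],"turn":0},{"jaw":10,"delta_pos":[0,0,0.004],"turn":0},{"jaw":10,"delta_pos":[0,0,0.0045],"turn":0}]';python3 -m handwheel '[{"jaw":10,"delta_pos":[0,0,0.0005],"turn":0},{"jaw":10,"delta_pos":[0,0,0.001],"turn":0},{"jaw":10,"delta_pos":[0,0,0.0015],"turn":0},{"jaw":10,"delta_pos":[0,0,0.002],"turn":0},{"jaw":10,"delta_pos":[0,0,0.003],"turn":0}]';  python3 avg.py 3
```

```text
clock: 10.58
position: [0.5274, 0.2081, 0.1708]
ee_rot: [1.0, -0.003, 0.0, 0.0]
ft_force: [-0.5, -1.0, -1.0]
grip_width: 0.271
clock: 11.0
position: [0.5274, 0.2082, 0.1678]
ee_rot: [1.0, -0.003, 0.0, 0.0]
ft_force: [-0.0, -0.8, -0.5]
grip_width: 0.27
t 11.15 mean [0.5273 0.2081 0.1676] std [0.     0.     0.0001] ang -0.33 z [-1.e-04 -1.e-04 -1.e+00] F [ 0.15  0.37 -1.44] grip 0.27
```

Run:
```python
from h import *
a=camera("scene")[:,:,::-1]; cv2.imwrite("pics/s13.png",cv2.resize(a[190:290,410:500],None,fx=6,fy=6,interpolation=cv2.INTER_CUBIC))
```

```text
(no output)
```

View pics/s13.png

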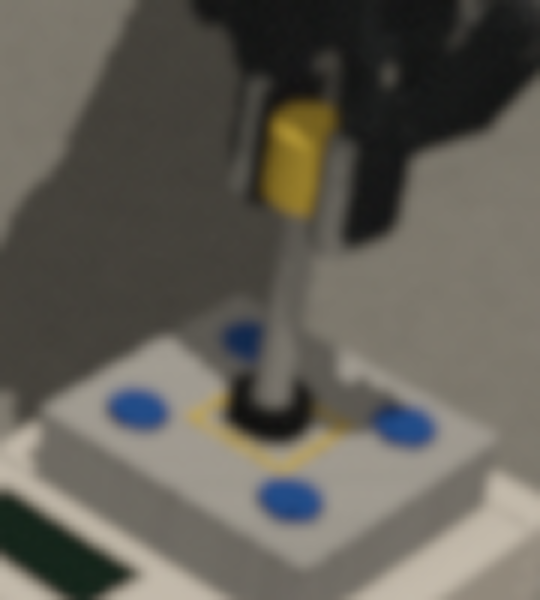

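The collar is just about on the face, so I'll keep going slowly.

```bash
python3 -m handwheel '[{"jaw":10,"delta_pos":[0,0,0.0005],"turn":0},{"jaw":10,"delta_pos":[0,0,0.001],"turn":0},{"jaw":10,"delta_pos":[0,0,0.0015],"turn":0},{"jaw":10,"delta_pos":[0,0,0.002],"turn":0}]';python3 -m handwheel '[{"jaw":10,"delta_pos":[0,0,0.0005],"turn":0},{"jaw":10,"delta_pos":[0,0,0.001],"turn":0},{"jaw":10,"delta_pos":[0,0,0.0015],"turn":0},{"jaw":10,"delta_pos":[0,0,0.002],"turn":0}]';python3 -m handwheel '[{"jaw":10,"delta_pos":[0,0,0.0005],"turn":0},{"jaw":10,"delta_pos":[0,0,0.001],"turn":0},{"jaw":10,"delta_pos":[0,0,0.0015],"turn":0},{"jaw":10,"delta_pos":[0,0,0.002],"turn":0}]';  python3 avg.py 3
```

```text
clock: 11.53
position: [0.5277, 0.2083, 0.1665]
ee_rot: [1.0, -0.003, 0.001, -0.0]
ft_force: [-1.0, -0.8, 4.6]
grip_width: 0.269
clock: 11.87
position: [0.5277, 0.2083, 0.1645]
ee_rot: [1.0, -0.003, 0.001, -0.0]
ft_force: [-1.1, -0.3, 5.3]
grip_width: 0.267
clock: 12.2
position: [0.5277, 0.2083, 0.1624]
ee_rot: [1.0, -0.003, 0.001, -0.0]
ft_force: [-0.3, -0.2, 5.0]
grip_width: 0.271
t 12.35 mean [0.5276 0.2083 0.1624] std [0. 0. 0.] ang -0.33 z [ 9.e-04  1.e-04 -1.e+00] F [-0.88 -0.63  5.11] grip 0.27
```

The collar drag shows at about 5 N, as expected. I'll go on in small typed steps, with a force check between them that stops the chain.

```bash
cat > chk.py <<'E'
import sys
from workcell import get_obs
o=get_obs(); f=o['ft_force'][2]; print(round(o['clock'],2),o['position'].round(4),round(f,2)); sys.exit(1 if f>8.5 else 0)
E
H="python3 -m handwheel"
$H '[{"jaw":10,"delta_pos":[0,0,0.0005],"turn":0},{"jaw":10,"delta_pos":[0,0,0.001],"turn":0},{"jaw":10,"delta_pos":[0,0,0.0015],"turn":0}]' >/dev/null && python3 chk.py && $H '[{"jaw":10,"delta_pos":[0,0,0.0005],"turn":0},{"jaw":10,"delta_pos":[0,0,0.001],"turn":0},{"jaw":10,"delta_pos":[0,0,0.0015],"turn":0}]' >/dev/null && python3 chk.py && $H '[{"jaw":10,"delta_pos":[0,0,0.0005],"turn":0},{"jaw":10,"delta_pos":[0,0,0.001],"turn":0},{"jaw":10,"delta_pos":[0,0,0.0015],"turn":0}]' >/dev/null && python3 chk.py && $H '[{"jaw":10,"delta_pos":[0,0,0.0005],"turn":0},{"jaw":10,"delta_pos":[0,0,0.001],"turn":0},{"jaw":10,"delta_pos":[0,0,0.0015],"turn":0}]' >/dev/null && python3 chk.py && $H '[{"jaw":10,"delta_pos":[0,0,0.0005],"turn":0},{"jaw":10,"delta_pos":[0,0,0.001],"turn":0},{"jaw":10,"delta_pos":[0,0,0.0015],"turn":0}]' >/dev/null && python3 chk.py && $H '[{"jaw":10,"delta_pos":[0,0,0.0005],"turn":0},{"jaw":10,"delta_pos":[0,0,0.001],"turn":0},{"jaw":10,"delta_pos":[0,0,0.0015],"turn":0}]' >/dev/null && python3 chk.py
```

```text
12.6 [0.5276 0.2083 0.1608] 5.2
12.85 [0.5276 0.2083 0.1593] 5.08
13.1 [0.5276 0.2083 0.1578] 5.09
13.35 [0.5276 0.2083 0.1563] 4.49
13.6 [0.5276 0.2083 0.1548] 4.42
13.85 [0.5276 0.2083 0.1533] 5.21
```

```bash
H="python3 -m handwheel"
$H '[{"jaw":10,"delta_pos":[0,0,0.0005],"turn":0},{"jaw":10,"delta_pos":[0,0,0.001],"turn":0},{"jaw":10,"delta_pos":[0,0,0.0015],"turn":0}]' >/dev/null && python3 chk.py && $H '[{"jaw":10,"delta_pos":[0,0,0.0005],"turn":0},{"jaw":10,"delta_pos":[0,0,0.001],"turn":0},{"jaw":10,"delta_pos":[0,0,0.0015],"turn":0}]' >/dev/null && python3 chk.py && $H '[{"jaw":10,"delta_pos":[0,0,0.0005],"turn":0},{"jaw":10,"delta_pos":[0,0,0.001],"turn":0},{"jaw":10,"delta_pos":[0,0,0.0015],"turn":0}]' >/dev/null && python3 chk.py && $H '[{"jaw":10,"delta_pos":[0,0,0.0005],"turn":0},{"jaw":10,"delta_pos":[0,0,0.001],"turn":0},{"jaw":10,"delta_pos":[0,0,0.0015],"turn":0}]' >/dev/null && python3 chk.py && $H '[{"jaw":10,"delta_pos":[0,0,0.0005],"turn":0},{"jaw":10,"delta_pos":[0,0,0.001],"turn":0},{"jaw":10,"delta_pos":[0,0,0.0015],"turn":0}]' >/dev/null && python3 chk.py && $H '[{"jaw":10,"delta_pos":[0,0,0.0005],"turn":0},{"jaw":10,"delta_pos":[0,0,0.001],"turn":0},{"jaw":10,"delta_pos":[0,0,0.0015],"turn":0}]' >/dev/null && python3 chk.py && $H '[{"jaw":10,"delta_pos":[0,0,0.0005],"turn":0},{"jaw":10,"delta_pos":[0,0,0.001],"turn":0},{"jaw":10,"delta_pos":[0,0,0.0015],"turn":0}]' >/dev/null && python3 chk.py && $H '[{"jaw":10,"delta_pos":[0,0,0.0005],"turn":0},{"jaw":10,"delta_pos":[0,0,0.001],"turn":0},{"jaw":10,"delta_pos":[0,0,0.0015],"turn":0}]' >/dev/null && python3 chk.py
```

```text
14.1 [0.5276 0.2083 0.1518] 5.39
14.35 [0.5276 0.2083 0.1503] 5.86
14.6 [0.5276 0.2083 0.1488] 5.48
14.85 [0.5276 0.2083 0.1473] 4.89
15.1 [0.5275 0.2083 0.1458] 5.1
15.35 [0.5275 0.2084 0.1443] 5.18
15.6 [0.5275 0.2084 0.1428] 5.95
15.85 [0.5275 0.2084 0.1413] 5.5
```

```bash
H="python3 -m handwheel"
$H '[{"jaw":10,"delta_pos":[0,0,0.0005],"turn":0},{"jaw":10,"delta_pos":[0,0,0.001],"turn":0},{"jaw":10,"delta_pos":[0,0,0.0015],"turn":0}]' >/dev/null && python3 chk.py && $H '[{"jaw":10,"delta_pos":[0,0,0.0005],"turn":0},{"jaw":10,"delta_pos":[0,0,0.001],"turn":0},{"jaw":10,"delta_pos":[0,0,0.0015],"turn":0}]' >/dev/null && python3 chk.py && $H '[{"jaw":10,"delta_pos":[0,0,0.0005],"turn":0},{"jaw":10,"delta_pos":[0,0,0.001],"turn":0},{"jaw":10,"delta_pos":[0,0,0.0015],"turn":0}]' >/dev/null && python3 chk.py && $H '[{"jaw":10,"delta_pos":[0,0,0.0005],"turn":0},{"jaw":10,"delta_pos":[0,0,0.001],"turn":0},{"jaw":10,"delta_pos":[0,0,0.0015],"turn":0}]' >/dev/null && python3 chk.py
python3 - <<'E'
from h import *
a=camera("scene")[:,:,::-1]; cv2.imwrite("pics/s14.png",cv2.resize(a[190:290,410:500],None,fx=6,fy=6,interpolation=cv2.INTER_CUBIC))
E
```

```text
16.1 [0.5275 0.2084 0.1397] 3.7
16.35 [0.5275 0.2083 0.1382] 5.2
16.6 [0.5275 0.2084 0.1367] 4.83
16.85 [0.5275 0.2084 0.1352] 4.95
```

View pics/s14.png

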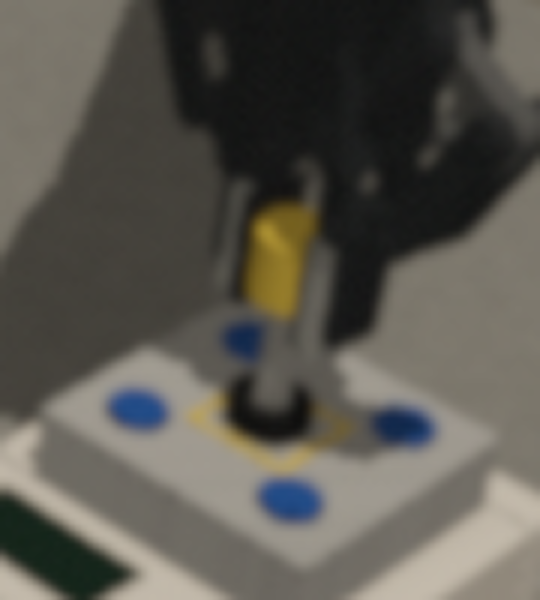

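The head has moved down with the hand and there's no slip. I'll continue.

```bash
H="python3 -m handwheel"
$H '[{"jaw":10,"delta_pos":[0,0,0.0005],"turn":0},{"jaw":10,"delta_pos":[0,0,0.001],"turn":0},{"jaw":10,"delta_pos":[0,0,0.0015],"turn":0}]' >/dev/null && python3 chk.py && $H '[{"jaw":10,"delta_pos":[0,0,0.0005],"turn":0},{"jaw":10,"delta_pos":[0,0,0.001],"turn":0},{"jaw":10,"delta_pos":[0,0,0.0015],"turn":0}]' >/dev/null && python3 chk.py && $H '[{"jaw":10,"delta_pos":[0,0,0.0005],"turn":0},{"jaw":10,"delta_pos":[0,0,0.001],"turn":0},{"jaw":10,"delta_pos":[0,0,0.0015],"turn":0}]' >/dev/null && python3 chk.py && $H '[{"jaw":10,"delta_pos":[0,0,0.0005],"turn":0},{"jaw":10,"delta_pos":[0,0,0.001],"turn":0},{"jaw":10,"delta_pos":[0,0,0.0015],"turn":0}]' >/dev/null && python3 chk.py && $H '[{"jaw":10,"delta_pos":[0,0,0.0005],"turn":0},{"jaw":10,"delta_pos":[0,0,0.001],"turn":0},{"jaw":10,"delta_pos":[0,0,0.0015],"turn":0}]' >/dev/null && python3 chk.py && $H '[{"jaw":10,"delta_pos":[0,0,0.0005],"turn":0},{"jaw":10,"delta_pos":[0,0,0.001],"turn":0},{"jaw":10,"delta_pos":[0,0,0.0015],"turn":0}]' >/dev/null && python3 chk.py && $H '[{"jaw":10,"delta_pos":[0,0,0.0005],"turn":0},{"jaw":10,"delta_pos":[0,0,0.001],"turn":0},{"jaw":10,"delta_pos":[0,0,0.0015],"turn":0}]' >/dev/null && python3 chk.py && $H '[{"jaw":10,"delta_pos":[0,0,0.0005],"turn":0},{"jaw":10,"delta_pos":[0,0,0.001],"turn":0},{"jaw":10,"delta_pos":[0,0,0.0015],"turn":0}]' >/dev/null && python3 chk.py
```

```text
17.15 [0.5275 0.2084 0.1337] 5.68
17.4 [0.5275 0.2084 0.1322] 5.34
17.65 [0.5274 0.2084 0.1307] 5.55
17.9 [0.5274 0.2084 0.1292] 4.96
18.15 [0.5274 0.2084 0.1277] 4.81
18.4 [0.5277 0.2085 0.1274] 20.26
```

The rod bottomed: the force jumped from 5 to 20 N with motion stopping at TCP z≈0.1274. I'll ease off 1 mm of command and then release.

```bash
python3 -m handwheel '[{"jaw":10,"delta_pos":[0,0,-0.0008],"turn":0},{"jaw":10,"delta_pos":[0,0,-0.0008],"turn":0}]'; python3 avg.py 3
python3 -m handwheel '[{"jaw":85,"delta_pos":[0,0,-0.0008],"turn":0},{"jaw":85,"delta_pos":[0,0,-0.0008],"turn":0},{"jaw":85,"delta_pos":[0,0,-0.0008],"turn":0},{"jaw":85,"delta_pos":[0,0,-0.0008],"turn":0},{"jaw":85,"delta_pos":[0,0,-0.0008],"turn":0},{"jaw":85,"delta_pos":[0,0,-0.0008],"turn":0},{"jaw":85,"delta_pos":[0,0,-0.0008],"turn":0},{"jaw":85,"delta_pos":[0,0,-0.0008],"turn":0}]'; python3 avg.py 3
python3 - <<'E'
from h import *
a=camera("scene")[:,:,::-1]; cv2.imwrite("pics/s15.png",cv2.resize(a[190:290,410:500],None,fx=6,fy=6,interpolation=cv2.INTER_CUBIC))
E
```

```text
clock: 18.57
position: [0.5276, 0.2085, 0.1275]
ee_rot: [1.0, -0.003, 0.001, -0.0]
ft_force: [-3.1, -0.7, 8.6]
grip_width: 0.264
t 18.72 mean [0.5276 0.2085 0.1275] std [0. 0. 0.] ang -0.32 z [ 1.e-03  2.e-04 -1.e+00] F [-3.07 -1.53  9.26] grip 0.268
clock: 19.38
position: [0.5274, 0.2081, 0.1273]
ee_rot: [1.0, -0.003, -0.0, 0.0]
ft_force: [-0.0, 0.1, 0.1]
grip_width: 0.994
t 19.53 mean [0.5274 0.2082 0.1274] std [0. 0. 0.] ang -0.33 z [ 0.e+00 -1.e-04 -1.e+00] F [ 0.07 -0.54  0.02] grip 0.995
```

View pics/s15.png

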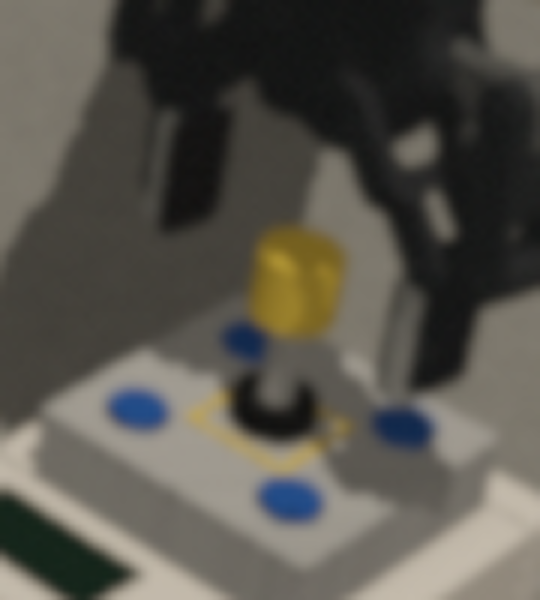

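It's released, with the rod standing in the well. I'll raise the hand clear, move away, and measure the exposed length in both views.

```bash
python3 -m handwheel '[{"jaw":85,"delta_pos":[0,0,-0.03],"turn":0},{"jaw":85,"delta_pos":[0,0,-0.07],"turn":0},{"jaw":85,"delta_pos":[0,0,-0.1],"turn":0},{"jaw":85,"delta_pos":[0.01,0.03,-0.1],"turn":0},{"jaw":85,"delta_pos":[0.02,0.07,-0.1],"turn":0},{"jaw":85,"delta_pos":[0.03,0.11,-0.1],"turn":0},{"jaw":85,"delta_pos":[0.035,0.15,-0.1],"turn":0},{"jaw":85,"delta_pos":[0.04,0.19,-0.1],"turn":0},{"jaw":85,"delta_pos":[0.04,0.23,-0.1],"turn":0},{"jaw":85,"delta_pos":[0.04,0.23,-0.1],"turn":0}]'; python3 avg.py 3
python3 - <<'E'
from h import *
a=camera("scene")[:,:,::-1]; cv2.imwrite("pics/s16f.png",a);cv2.imwrite("pics/s16.png",cv2.resize(a[200:290,410:500],None,fx=6,fy=6,interpolation=cv2.INTER_CUBIC))
b=camera("top")[:,:,::-1]; cv2.imwrite("pics/t16f.png",b)
cv2.imwrite("pics/t16.png",cv2.resize(b[195:300,170:290],None,fx=6,fy=6,interpolation=cv2.INTER_CUBIC)[:600])
E
```

```text
clock: 20.42
position: [0.566, -0.0323, 0.2269]
ee_rot: [1.0, -0.009, -0.0, 0.002]
ft_force: [-0.7, -1.5, -0.5]
grip_width: 0.997
t 20.57 mean [ 0.5659 -0.0246  0.2272] std [0.     0.0023 0.0001] ang -0.58 z [-3.e-04 -6.e-04 -1.e+00] F [0.07 1.25 0.27] grip 0.995
```

View pics/s16.png

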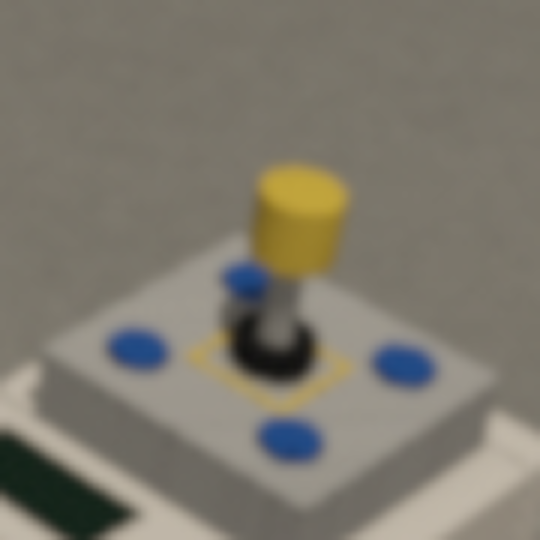

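View pics/t16.png

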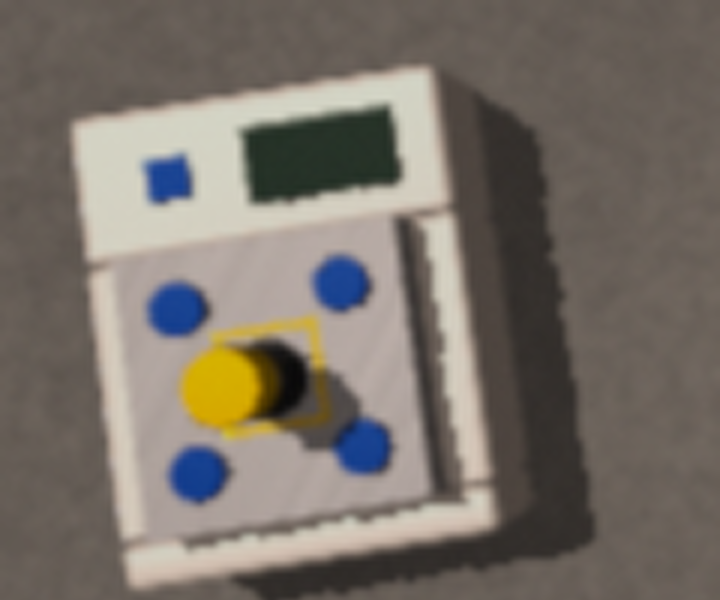

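Run:
```python
from h import *
from scipy.optimize import brentq
def yc(f,u,r):
    im=cv2.cvtColor(cv2.imread(f),cv2.COLOR_BGR2RGB).astype(float); g=im[u[1]-r:u[1]+r,u[0]-r:u[0]+r]; w=np.clip(g[...,0]-g[...,2]-50,0,None)
    m=(w>25).astype(np.uint8); n,l,s,c=cv2.connectedComponentsWithStats(m); i=1+np.argmax(s[1:,4]); 
    ys,xs=np.nonzero(l==i); ww=np.minimum(w[ys,xs],80)
    return np.array([(xs*ww).sum()/ww.sum()+u[0]-r,(ys*ww).sum()/ww.sum()+u[1]-r]),s[i]+[u[0]-r,u[1]-r,0,0,0]
def zfit(n,px,xy):
    zs=np.linspace(.1,.2,1001); e=[np.linalg.norm(proj(n,(xy[0],xy[1],z))-px) for z in zs]; i=int(np.argmin(e)); return zs[i],e[i]
# scene
c,s=yc("pics/s16f.png",(458,236),14); print("scene head",c,s)
for xy in((.5274,.2083),(.5287,.2090)): print(" mid z",zfit('scene',c,xy),"-> exposed",zfit('scene',c,xy)[0]+.011-.1)
c0,s0=yc("pics/scene0.png",(366,197),12); print("ref in stand",c0,s0,"mid z (true .129)",zfit('scene',c0,(.5714,.0003)))
# top-face centre
im=cv2.imread("pics/t16f.png"); h=cv2.cvtColor(im,cv2.COLOR_BGR2HSV)
sub=im[245:275,190:225]; print("V max row",)
print(sub[8:28:1,6:30,2][::2])
t=tri((206.5,259.3),(459.9,231.1)); print(t)
for xy in((.5274,.2083),(.5270,.2075)): print("topview face",zfit('top',np.array([206.7,258.9]),xy))
```

```text
scene head [459.58559697 235.4929722 ] [453 228  15  18 214]
 mid z (np.float64(0.1492), np.float64(0.2596149633225861)) -> exposed 0.060200000000000004Traceback (most recent call last):
  File "<stdin>", line 12, in <module>
  File "<stdin>", line 9, in zfit
  File "h.py", line 10, in proj
    K,R,t=cal(n); q=K@(R@np.array(p,float)+t); return q[:2]/q[2]
          ~~~^^^
  File "h.py", line 4, in cal
    c=calibration(n); R=cv2.Rodrigues(np.array(c['rvec'],float))[0]; return np.array(c['mtx']),R,np.array(c['tvec'],float).ravel()
ValueError: time passes only in moves, steps and waits
```

Calibration calls seem to be rate-limited, so I'll cache it.

```bash
sed -i 's/^def cal(n):/import functools\n@functools.lru_cache(None)\ndef cal(n):/' h.py
python3 - <<'E'
from h import *
def yc(f,u,r):
    im=cv2.cvtColor(cv2.imread(f),cv2.COLOR_BGR2RGB).astype(float); g=im[u[1]-r:u[1]+r,u[0]-r:u[0]+r]; w=np.clip(g[...,0]-g[...,2]-50,0,None)
    m=(w>25).astype(np.uint8); n,l,s,c=cv2.connectedComponentsWithStats(m); i=1+np.argmax(s[1:,4]); 
    ys,xs=np.nonzero(l==i); ww=np.minimum(w[ys,xs],80)
    return np.array([(xs*ww).sum()/ww.sum()+u[0]-r,(ys*ww).sum()/ww.sum()+u[1]-r]),s[i]+[u[0]-r,u[1]-r,0,0,0]
def zfit(n,px,xy):
    zs=np.linspace(.1,.2,1001); e=[np.linalg.norm(proj(n,(xy[0],xy[1],z))-px) for z in zs]; i=int(np.argmin(e)); return round(zs[i],4),round(e[i],2)
c,s=yc("pics/s16f.png",(458,236),14); print("scene head",c,s)
for xy in((.5274,.2083),(.5287,.2090)): print(" mid z",zfit('scene',c,xy),"-> exposed",zfit('scene',c,xy)[0]+.011-.1)
c0,s0=yc("pics/scene0.png",(366,197),12); print("ref in stand",c0,s0,"mid z (true .129)",zfit('scene',c0,(.5714,.0003)))
# scene heights: relate well row itself (measured 454.54,259.93)
for xy in((.5274,.2083),(.5287,.2090)): print("well z by scene",zfit('scene',np.array([454.54,259.93]),xy), proj('scene',(*xy,.1)))
im=cv2.imread("pics/t16f.png"); print(im[252:268,196:222,2])
E
```

```text
scene head [459.58559697 235.4929722 ] [453 228  15  18 214]
 mid z (np.float64(0.1492), np.float64(0.26)) -> exposed 0.060200000000000004
 mid z (np.float64(0.1501), np.float64(0.48)) -> exposed 0.061100000000000015
ref in stand [365.68865107 196.31222001] [360 190  12  15 143] mid z (true .129) (np.float64(0.1301), np.float64(0.65))
well z by scene (np.float64(0.1), np.float64(0.53)) [454.83621191 259.48459115]
well z by scene (np.float64(0.1), np.float64(0.0)) [454.53794356 259.92830744]
[[177 176 177 176 175 172 172 175 179 188 188 173 155 145 139 120  87  66
   61  59  61  91 132 162 178 188]
 [178 180 180 178 176 173 175 185 194 201 201 195 181 151 116  85  69  55
   39  30  28  34  66 111 157 180]
 [178 180 178 177 175 176 187 201 208 211 212 211 207 194 164 115  83  70
   53  34  23  23  26  51  97 135]
 [178 179 177 176 175 188 203 210 213 213 213 213 213 211 200 166 113  81
   69  49  27  18  14  20  53 127]
 [179 178 176 176 187 202 211 213 213 213 213 213 213 213 212 199 155 101
   77  63  37  15  13  12  33  96]
 [179 177 175 176 193 208 213 213 214 213 213 214 213 213 2
[... 440 characters left out ...]
10 172 110
   77  54  27  12  12  20  53  75]
 [173 172 172 176 192 207 213 213 214 213 213 213 213 213 212 206 157  95
   68  41  17  15  20  40  67  78]
 [171 171 173 176 183 199 211 213 213 213 213 213 213 213 208 181 125  77
   49  26  19  31  53  69  78  80]
 [170 171 174 176 176 177 196 209 211 213 213 213 211 208 183 139  97  75
   64  51  51  63  78  88  91  93]
 [171 172 175 176 175 172 180 183 195 206 208 202 191 177 162 155 157 161
  159 133 105  98  98 100  98  96]
 [171 173 175 175 174 173 174 172 178 180 182 196 196 190 191 195 198 201
  197 181 150 118 101  94  89  87]
 [171 174 175 175 174 174 173 174 175 171 175 196 202 198 197 196 191 190
  187 182 171 157 149 118  89  81]]
```

Run:
```python
from h import *
o,_=ray('top',(0,0))
c=np.array([206.4,259.1])
for wxy in((.5266,.2070),(.5265,.2079),(.5272,.2078)):
    for z in(.154,.156,.158,.160,.162,.164,.166):
        p=proj('top',(*wxy,z)); print(wxy,z,(p-c).round(2))
print("face tri",tri(c,(459.9,231.1)))
print("scene face z at well xy:")
for z in(.154,.156,.158,.160,.162,.164): print(z,(proj('scene',(.5274,.2083,z))-[459.9,231.1]).round(2))
```

```text
(0.5266, 0.207) 0.154 [ 0.54 -0.51]
(0.5266, 0.207) 0.156 [ 0.21 -0.47]
(0.5266, 0.207) 0.158 [-0.11 -0.43]
(0.5266, 0.207) 0.16 [-0.44 -0.39]
(0.5266, 0.207) 0.162 [-0.77 -0.34]
(0.5266, 0.207) 0.164 [-1.1 -0.3]
(0.5266, 0.207) 0.166 [-1.44 -0.26]
(0.5265, 0.2079) 0.154 [ 0.02 -0.47]
(0.5265, 0.2079) 0.156 [-0.31 -0.43]
(0.5265, 0.2079) 0.158 [-0.64 -0.38]
(0.5265, 0.2079) 0.16 [-0.97 -0.34]
(0.5265, 0.2079) 0.162 [-1.3 -0.3]
(0.5265, 0.2079) 0.164 [-1.63 -0.25]
(0.5265, 0.2079) 0.166 [-1.97 -0.21]
(0.5272, 0.2078) 0.154 [ 0.1  -0.87]
(0.5272, 0.2078) 0.156 [-0.23 -0.83]
(0.5272, 0.2078) 0.158 [-0.55 -0.79]
(0.5272, 0.2078) 0.16 [-0.88 -0.74]
(0.5272, 0.2078) 0.162 [-1.21 -0.7 ]
(0.5272, 0.2078) 0.164 [-1.55 -0.66]
(0.5272, 0.2078) 0.166 [-1.88 -0.62]
face tri (array([0.52602721, 0.20696217, 0.15653804]), np.float64(0.0006011390213335969))
scene face z at well xy:
0.154 [-0.11  1.9 ]
0.156 [0.08 0.89]
0.158 [ 0.27 -0.13]
0.16 [ 0.46 -1.15]
0.162 [ 0.65 -2.18]
0.164 [ 0.84 -3.21]
```

```bash
python3 - <<'E'
from h import *
f=lambda x,y:(395+x/10-.45,210+y/10-.45)
W=lambda x,y,z=.01: onz('top',f(x,y),z)[:2]
z0=(W(391,120)+W(404,510))/2; z50=(W(168,130)+W(177,500))/2
print("zero",z0,"50",z50,"dist",np.linalg.norm(z50-z0))
u=(z50-z0)/np.linalg.norm(z50-z0); print("dir",u,"deg from +y",np.degrees(np.arctan2(-u[0],u[1])))
for n,p in(("pointer",(W(355,175,.012)+W(364,455,.012))/2),("white line top",(W(414,250,.051)+W(424,380,.051))/2)): print(n,p,"s mm",((p-z0)@u)*1000,"perp",(p-z0)@np.array([-u[1],u[0]])*1000)
t=z0+u*.0585; print("target",t)
print("grip top center",np.array(W(415,312,.051)))
# scale corners
print([W(*c).round(4) for c in((500,110),(515,515))])
E
python3 avg.py 1
```

```text
zero [ 0.57076386 -0.24284257] 50 [ 0.56943354 -0.19327163] dist 0.049588786525446855
dir [-0.02682686  0.9996401 ] deg from +y 1.5372501988469012
pointer [ 0.57039337 -0.23383358] s mm 9.015684672302855 perp 0.12866541348616625
white line top [ 0.56992375 -0.23409068] s mm 8.771275072369333 perp 0.6050139161126938
target [ 0.56919448 -0.18436362]
grip top center [ 0.57049786 -0.23325705]
[array([ 0.6161, -0.2659]), array([ 0.5279, -0.2684])]
t 20.72 mean [ 0.566  -0.0203  0.2275] std [0. 0. 0.] ang -0.18 z [ 2.e-04  4.e-04 -1.e+00] F [0.37 0.07 0.41] grip 0.998
```

The seated rod shows about 58 mm exposed: scene face 57.8, centroid 59–60, kinematic 58.1, triangulation 56.5. The cursor is at about 9 mm near (0.5704,-0.2338) and needs to go to about 58.5 mm. I'll move over it now.

```bash
python3 -m handwheel '[{"jaw":60,"delta_pos":[0.0044,0.2135,0],"turn":-0.0095},{"jaw":60,"delta_pos":[0.0044,0.2135,0],"turn":-0.0095},{"jaw":60,"delta_pos":[0.0044,0.2135,0],"turn":-0.0095},{"jaw":60,"delta_pos":[0.0044,0.2135,0],"turn":-0.0095},{"jaw":60,"delta_pos":[0.0044,0.2135,0],"turn":-0.0095},{"jaw":60,"delta_pos":[0.0044,0.2135,0],"turn":-0.0095},{"jaw":60,"delta_pos":[0.0044,0.2135,0.04],"turn":-0.0095},{"jaw":60,"delta_pos":[0.0044,0.2135,0.08],"turn":-0.0095},{"jaw":60,"delta_pos":[0.0044,0.2135,0.11],"turn":-0.0095},{"jaw":60,"delta_pos":[0.0044,0.2135,0.11],"turn":-0.0095}]'; python3 avg.py 6; python3 d.py .5704 -.2338 .022
python3 - <<'E'
from h import *
a=camera("scene")[:,:,::-1]; cv2.imwrite("pics/s17.png",cv2.resize(a[80:240,250:390],None,fx=4,fy=4,interpolation=cv2.INTER_CUBIC)[:600])
E
```

```text
clock: 21.55
position: [0.566, -0.2331, 0.1109]
ee_rot: [1.0, 0.013, -0.005, -0.002]
ft_force: [-0.8, -0.4, -0.4]
grip_width: 0.7
t 21.85 mean [ 0.57   -0.2349  0.1187] std [0.0011 0.0007 0.002 ] ang 1.44 z [ 1.1e-03 -2.0e-04 -1.0e+00] F [0.2  0.29 0.54] grip 0.7
t 21.85 pos [ 0.5707 -0.2357  0.1201] F [-0.56  0.3   0.04] grip 0.7 x-axis deg 1.4 z [ 0.0037 -0.0016 -1.    ] j7 [ 0.65 -1.36]
delta [-0.0006 -0.0021  0.0981]
```

View pics/s17.png

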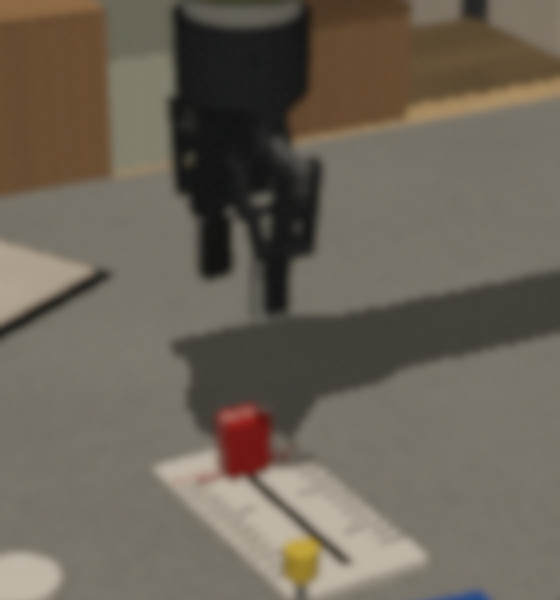

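```bash
python3 -m handwheel '[{"jaw":60,"delta_pos":[0,0,0.025],"turn":0},{"jaw":60,"delta_pos":[0,0,0.05],"turn":0},{"jaw":60,"delta_pos":[0,0,0.07],"turn":0},{"jaw":60,"delta_pos":[0,0,0.085],"turn":0},{"jaw":60,"delta_pos":[0,0,0.092],"turn":0},{"jaw":60,"delta_pos":[0,0,0.092],"turn":0},{"jaw":60,"delta_pos":[0,0,0.092],"turn":0}]'; python3 avg.py 5
python3 - <<'E'
from h import *
a=camera("scene")[:,:,::-1]; cv2.imwrite("pics/s18.png",cv2.resize(a[110:240,250:390],None,fx=4,fy=4,interpolation=cv2.INTER_CUBIC)[:600])
E
```

```text
clock: 22.48
position: [0.5699, -0.2358, 0.0265]
ee_rot: [1.0, 0.012, 0.001, 0.0]
ft_force: [0.3, 0.0, 0.5]
grip_width: 0.7
t 22.73 mean [ 0.5701 -0.2359  0.0269] std [0.0001 0.     0.0002] ang 1.37 z [ 2.e-03 -9.e-04 -1.e+00] F [ 0.39 -0.19 -0.2 ] grip 0.705
```

View pics/s18.png

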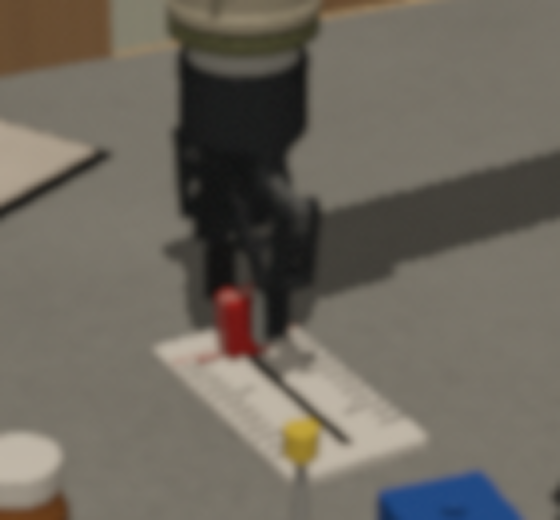

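The fingers straddle the cursor. I'll close gently.

```bash
python3 -m handwheel '[{"jaw":60,"delta_pos":[0,0,0.003],"turn":0},{"jaw":10,"delta_pos":[0,0,0.003],"turn":0},{"jaw":10,"delta_pos":[0,0,0.003],"turn":0},{"jaw":10,"delta_pos":[0,0,0.003],"turn":0},{"jaw":10,"delta_pos":[0,0,0.003],"turn":0},{"jaw":10,"delta_pos":[0,0,0.003],"turn":0},{"jaw":10,"delta_pos":[0,0,0.003],"turn":0},{"jaw":10,"delta_pos":[0,0,0.003],"turn":0}]' 25; python3 avg.py 5
```

```text
clock: 23.45
position: [0.5692, -0.2355, 0.0225]
ee_rot: [1.0, 0.012, -0.0, -0.0]
ft_force: [-1.5, 0.9, 3.1]
grip_width: 0.232
t 23.7 mean [ 0.5692 -0.2355  0.0225] std [0. 0. 0.] ang 1.39 z [ 0.  0. -1.] F [-1.23  1.41  2.67] grip 0.228
```

```bash
python3 -m handwheel '[{"jaw":10,"delta_pos":[0,-0.005,0],"turn":0},{"jaw":10,"delta_pos":[0,-0.012,0],"turn":0},{"jaw":10,"delta_pos":[0,-0.02,0],"turn":0},{"jaw":10,"delta_pos":[0,-0.028,0],"turn":0},{"jaw":10,"delta_pos":[0,-0.036,0],"turn":0},{"jaw":10,"delta_pos":[0,-0.044,0],"turn":0},{"jaw":10,"delta_pos":[0,-0.05,0],"turn":0},{"jaw":10,"delta_pos":[0,-0.05,0],"turn":0},{"jaw":10,"delta_pos":[0,-0.05,0],"turn":0}]'; python3 avg.py 5
python3 - <<'E'
from h import *
a=camera("top")[:,:,::-1]; cv2.imwrite("pics/t19.png",cv2.resize(a[210:270,360:455],None,fx=8,fy=8,interpolation=cv2.INTER_CUBIC)[:600])
a=camera("scene")[:,:,::-1]; cv2.imwrite("pics/s19.png",cv2.resize(a[150:240,270:370],None,fx=6,fy=6,interpolation=cv2.INTER_CUBIC)[:600])
E
```

```text
clock: 24.45
position: [0.5677, -0.1841, 0.0224]
ee_rot: [1.0, 0.013, -0.0, -0.0]
ft_force: [-4.6, 0.6, 5.8]
grip_width: 0.23
t 24.7 mean [ 0.5677 -0.1845  0.0225] std [0.     0.0001 0.    ] ang 1.42 z [-9.e-04  8.e-04 -1.e+00] F [-4.88  1.5   5.78] grip 0.228
```

View pics/t19.png

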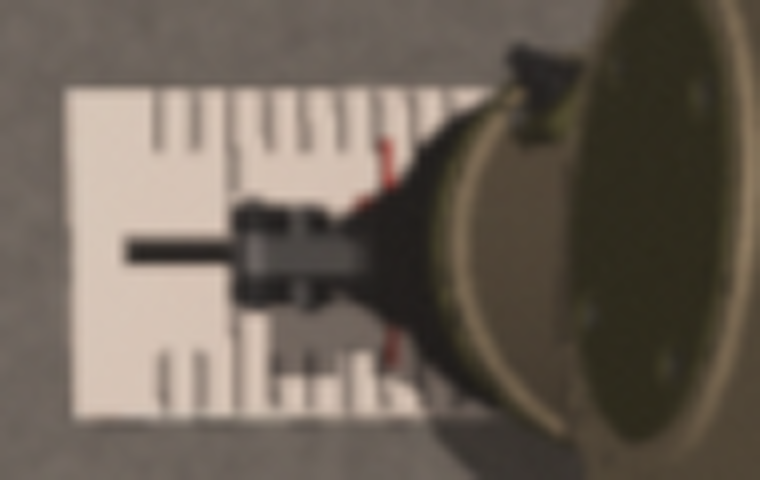

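View pics/s19.png

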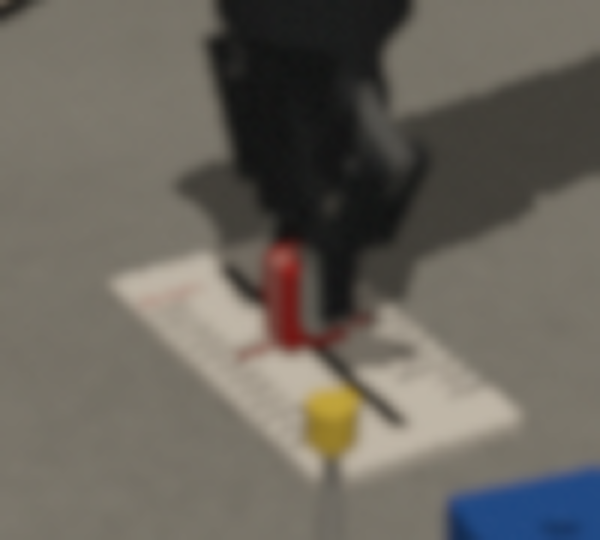

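The red base pointers at (385,140) and (391,355) in the crop sit about 1 mm short of the 60 tick, so the cursor is at roughly 59 mm. I'll release and withdraw straight up.

```bash
python3 -m handwheel '[{"jaw":65,"delta_pos":[0,0,0],"turn":0},{"jaw":65,"delta_pos":[0,0,0],"turn":0},{"jaw":65,"delta_pos":[0,0,0],"turn":0},{"jaw":65,"delta_pos":[0,0,0],"turn":0},{"jaw":65,"delta_pos":[0,0,0],"turn":0},{"jaw":65,"delta_pos":[0,0,0],"turn":0}]'
python3 -m handwheel '[{"jaw":65,"delta_pos":[0,0,-0.02],"turn":0},{"jaw":65,"delta_pos":[0,0,-0.05],"turn":0},{"jaw":65,"delta_pos":[0,0,-0.09],"turn":0},{"jaw":65,"delta_pos":[0,0,-0.13],"turn":0},{"jaw":65,"delta_pos":[0,0,-0.17],"turn":0},{"jaw":65,"delta_pos":[-0.03,0.03,-0.2],"turn":0},{"jaw":65,"delta_pos":[-0.06,0.06,-0.2],"turn":0},{"jaw":65,"delta_pos":[-0.09,0.1,-0.2],"turn":0},{"jaw":65,"delta_pos":[-0.12,0.13,-0.2],"turn":0},{"jaw":65,"delta_pos":[-0.12,0.13,-0.2],"turn":0}]'; python3 avg.py 5
python3 - <<'E'
from h import *
b=camera("top")[:,:,::-1]; cv2.imwrite("pics/t20f.png",b);cv2.imwrite("pics/t20.png",cv2.resize(b[210:270,360:455],None,fx=8,fy=8,interpolation=cv2.INTER_CUBIC)[:600])
a=camera("scene")[:,:,::-1]; cv2.imwrite("pics/s20.png",a)
E
```

```text
clock: 25.3
position: [0.5681, -0.1856, 0.0224]
ee_rot: [1.0, 0.012, 0.0, 0.0]
ft_force: [0.3, -0.3, 0.5]
grip_width: 0.759
clock: 26.13
position: [0.447, -0.3235, 0.2227]
ee_rot: [1.0, 0.009, -0.001, 0.001]
ft_force: [-0.5, -0.9, 0.2]
grip_width: 0.759
t 26.38 mean [ 0.4493 -0.3208  0.2226] std [0.0022 0.0028 0.    ] ang 1.15 z [-3.e-04 -9.e-04 -1.e+00] F [ 0.03 -0.22  0.32] grip 0.758
```

View pics/t20.png

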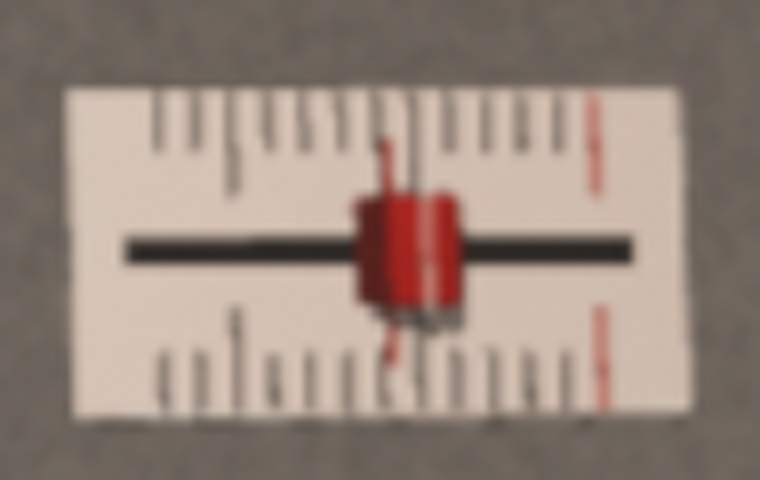

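View pics/s20.png

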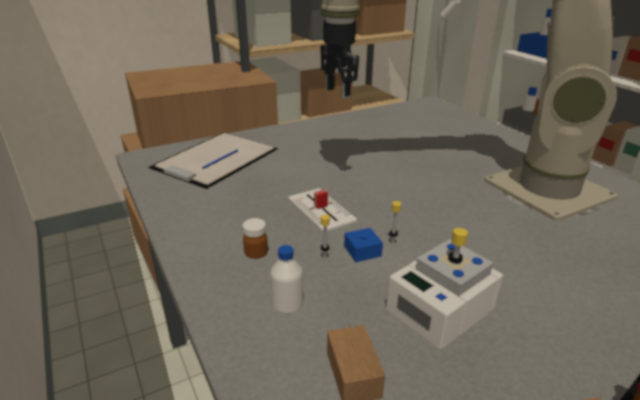

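Final read-out: the pointer's mid is at x=388.5 in the crop, between the zero tick (598) and the 100 tick (235), which gives about 57.7 mm. The rod stands upright in the well and the bystanders haven't moved. I'll hand in now.

```bash
python3 -c "
from workcell import hand_in; print(hand_in())"
```

```text
the job is handed in; nothing more can be done
None
```

The rod is seated in the open well and released. The cursor is set to about 58 mm to match the exposed length, and the job is handed in at roughly 26 s of the 70 s allowed.

- **Seating:** The collar dragged at about 5 N. The rod then bottomed with a jump to about 20 N at the wrist, below the 25 N limit. I eased off before opening the jaws.
- **Exposed length:** I took it as about 58 mm. The direct readings were:

| Method | Exposed length (mm) |
|---|---|
| Scene view, top of head | 57.8 |
| Scene view, head centroid | about 60, or 59 after correcting for its error on the rod in the stand |
| Arm position when bottomed | 58.1 |
| Two-view triangulation | 56.5 |
| Top view alone | about 54–57.5 |

- **What disagreed:** If the collar had started at 0, the travel from its landing to the bottom would give about 62.7 mm. The collar's starting position was not known, so I gave this no weight. At 62.7 mm the cursor would be only about 1 mm inside the allowed band.
- **Last check:** The cursor read 57.7 mm against the ticks after release. In the final pictures the rod stood upright in the well, the arm was clear, and the bottle, jar and carton looked unmoved.

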